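Put the setting blocks back in their case

ROBOT

A 6-joint arm with a two-finger parallel gripper is mounted at the origin on the work surface. World frame = base frame: x ahead of the robot, y to its left, z up, the work surface at z = 0. Lengths are in mm, angles in rad, forces in N, time in s.
With the tool pointing down it reaches from about 350 to 775 mm from the base axis. Payload 7.3 kg.
Tool frame: the origin (TCP) lies at the very end of the fingers, on their centre line; the grasp point (between the pads) lies bot.grip_point_offset behind it (bot.grip_point_offset is the distance from the TCP to the grasp point, in mm); z points along the fingers, y is the line along which they close (so a half turn about z gives the same grasp; the last joint's range is limited). The gripper opens to 92 mm and grips with 3 to 60 N. Pads are 19 mm wide; open, the fingers measure 130 mm over their backs; the gripper's body (75 mm by 190 mm) begins 47 mm behind the grasp point.
Start: joints at [-1.459, 0.342, 1.524, -0, 1.275, -0.146], TCP at [133.873, -507.664, 226.741] pointing down, gripper open.
Joint ranges: [-2.53, 2.53], [-0.77, 2.02], [0.04, 2.7], [-1, 4.14], [0.28, 2.66], [-3.11, 3.11]. Speed limits (rad/s): [2.57, 2.57, 3.14, 3.14, 3.14, 3.14].

INTERFACE

Orientations are given as [roll, pitch, yaw] about the fixed x, y, z axes, in that order (R = Rz(yaw) Ry(pitch) Rx(roll)).
In Python, from plant import bot gives the robot as it stands. The module is installed in compiled form; this text tells all that it offers.
- The arm moves only by the tool carry_out, never from a script. Its argument "plan" is a list of rows, each an object of numbers: "tx", "ty", "tz": the shift along the world's x, y, z in mm; "rx", "ry", "rz": the turn, a rotation vector about the world's x, y, z in rad. A call has 1 to 12 rows; each row shifts and turns the commanded pose from where the row before left it; what a row does not reach is not made up. A row lasts 1/10 s, in which the tool goes at most 50 mm and 8.59 degrees, less where a joint would pass 70% of its speed; a pose out of reach is approached as far as the arm can. A call with a gripper value outside its range is refused whole. "gripper" is the closure, from 0 (fully open) to 1 (shut), set as the call begins (left out, the last holds). The fingers move at their own pace and stop on an object; the grip force is fixed at half the most. Time passes only in rows, so rows that do not move let the fingers close. It gives the time, the measured TCP pose, the force, the opening and the grip force at its end, in the units of the state.
- bot.get_obs(): the state, without advancing time (a new reading comes with each control period).
- bot.capture(name): name is "scene" or "side" or "wrist"; returns the picture (480x640x3 uint8, red, green, blue); there is no depth.
- bot.camera_model(name): a dict with "camera_matrix" (3x3 intrinsics, pixels), "dist" ([k1, k2, p1, p2, k3] as OpenCV has them; the pictures are not rectified), "R" (3x3) and "t" (3): a world point X has camera coordinates R X + t. Camera axes: x right, y down, z forward; pixel columns grow to the right and rows downward; lengths in mm; the calibration is good to about 2 mm. A picture is of the moment at which its call begins: read the wrist's pose just before it. camera_model takes no time and is no camera call; for the wrist camera it gives the pose at the moment of the call.
- bot.close_job(): hands the job in; it is judged then, once.
The state is a dict: "time": time; "joint_positions": joint angles; "dq": joint speeds; "tau": joint torques, N m; "tool_pos": TCP position; "tcp_rot": TCP orientation; "contact_force": force on the tool from outside, world axes, zero at the start; "moment": the same for the moment, N m; "grip_width": finger opening in mm; "finger_force": force on a finger pad.
Only numpy, scipy, OpenCV 4.12 (cv2) and the standard library are available. Lean on these libraries where they do the work, as an engineer would, in place of code of your own. Each camera call takes 0.05 s, during which the arm holds its last target. There are 200 camera calls.

TASK

Lever the closed case open with the lifting blade (blade under the lip of the lid, not fingers) and swing the lid fully back. Put every setting block that lies on the bench into its own pocket, the one of its length and number of dots, flat on the pocket's floor; when all are in, close the lid completely. The blade belongs back in its blue tray, lying flat, and the can, mug and wrench are to be left alone.

Things in the scene. Friction and masses are not known exactly. Their poses are not given: they have to be found in the camera images.
- case: Fixed grey case, 262 (x) x 146 (y) x 50 mm high, 5 mm walls and floor; origin: centre of underside, z up. Clear lid hinged along the -y side. Outside the +y wall (face at y +73) a ledge, 14 mm deep, top at 36 mm, lies under the lid's overhanging lip: a slit 16 mm high (36 to 52), 14 mm deep, for a thin blade. Inside: 4 cradles along x, at -84, -28, 28, 84 mm, order varies.
- lid (a joint): Clear, steel-framed lid, 262 x 160 x 6 mm, 0.22 kg: opening angle in rad, 0 = closed, 1.75 = fully open against its stop. The +y edge goes up and over towards the case's -y. Hinge friction (0.3 N m) holds the lid at any angle; raising it by the lip takes about 3 N.
- lid_hinge (a point): Middle of the hinge line, fixed on the case at (0, -73, 53) mm in the case's frame; the hinge line runs along the case's x. Same axes as the case.
- lid_lip (a point): On the lid, lower front edge, middle, 160 mm from the hinge line (closed: at (0, +87, 52) mm in the case's frame). Lid surface here is 1 mm below the hinge line; the lid's top face is 5 mm above it.
- tray_floor (a point): Blue shallow tray, fixed on the bench, the blade's own storage place: inside 140 (x) x 60 (y) mm, floor 5 mm above the bench, rim 12 mm above the bench. Origin: centre of the inner floor; z up.
- blade_grip (a point): Loose lifting blade, 0.22 kg, flat in its tray at the start: steel plate 130 x 50 x 4 mm with an upright wooden rib on top, 20 mm wide (y), from 4 to 40 mm above the plate's underside. This point is in the rib, 22 mm above the underside; x points to the blade's free front edge, z up. The plate runs from x = -45 to +85 mm, the rib from -40 to +30 mm.
- blade_tip (a point): Middle of the blade's front edge, half-way through its 4 mm thickness, 85 mm ahead (x) of and 20 mm below blade_grip.
- blade_mid (a point): Centre of the underside of the blade's plate, 20 mm ahead (x) of and 22 mm below blade_grip.
- block60_centre (a point): Centre of the loose plain aluminium setting block 60 mm long (along its x), 30 x 30 mm in section, 0.15 kg nominal, 1 dark dot in the middle of each long face. It lies on the bench at the start (or is absent); any of its four long faces may be down.
- slot60_floor (a point): Centre of the floor of the pocket for the 60 mm block, a plywood cradle in the case marked with 1 dot: pocket 66 mm long (along its y, which is the case's y) and 35 mm wide (x), 8 mm deep, floor 9 mm above the bench; z up. A seated block's centre is 15 mm above this point. It does not move relative to the case.
- block78_centre (a point): Centre of the loose plain aluminium setting block 78 mm long (along its x), 30 x 30 mm in section, 0.19 kg nominal, 2 dark dots in the middle of each long face. It lies on the bench at the start (or is absent); any of its four long faces may be down.
- slot78_floor (a point): Centre of the floor of the pocket for the 78 mm block, a plywood cradle in the case marked with 2 dots: pocket 84 mm long (along its y, which is the case's y) and 35 mm wide (x), 8 mm deep, floor 9 mm above the bench; z up. A seated block's centre is 15 mm above this point. It does not move relative to the case.
- block96_centre (a point): Centre of the loose plain aluminium setting block 96 mm long (along its x), 30 x 30 mm in section, 0.23 kg nominal, 3 dark dots in the middle of each long face. It lies on the bench at the start (or is absent); any of its four long faces may be down.
- slot96_floor (a point): Centre of the floor of the pocket for the 96 mm block, a plywood cradle in the case marked with 3 dots: pocket 102 mm long (along its y, which is the case's y) and 35 mm wide (x), 8 mm deep, floor 9 mm above the bench; z up. A seated block's centre is 15 mm above this point. It does not move relative to the case.
- block114_centre (a point): Centre of the loose plain aluminium setting block 114 mm long (along its x), 30 x 30 mm in section, 0.28 kg nominal, 4 dark dots in the middle of each long face. It lies on the bench at the start (or is absent); any of its four long faces may be down.
- slot114_floor (a point): Centre of the floor of the pocket for the 114 mm block, a plywood cradle in the case marked with 4 dots: pocket 120 mm long (along its y, which is the case's y) and 35 mm wide (x), 8 mm deep, floor 9 mm above the bench; z up. A seated block's centre is 15 mm above this point. It does not move relative to the case.
- oil_can: Bystander: can, 56 mm across, 110 mm tall; origin at its underside.
- cup: Bystander: white mug, 72 mm across, 85 mm tall; origin at its underside.
- wrench: Bystander: wrench 180 mm long lying flat; origin at its underside.
Mind the look-alikes: they are no part of the job. Leave any brown or red look-alike of the part that bears block60_centre alone.

How it is judged:
By the outcome, as a careful person would: the job done as asked, in the order asked, and still so for the second after the job is handed in, with the robot touching nothing.
Of block60, block78, block96, block114 only 3 to 4 are there at a start; the rules pass over those that are not, and their reading is None.
At some moment in a run one of block60, block78, block96, block114 may be knocked a few centimetres aside while the robot is not near it.
Once in a run the grip may slacken for a moment while it holds something.
It also fails if it takes over 208 s, if anything falls off the work surface, if the arm or the gripper's body presses on something with over 40 N, if the wrist force passes 120 N, or if a joint passes its speed limit or range.

## Working session

There is one attempt and no reset: what is moved stays moved. The work goes in short steps, Python scripts to look and compute and a tool call to move; the robot and the scene stay as the last step left them, time stands still between calls to the robot, and variables do not carry over. Pictures are saved under pics/ and viewed, at most 14 in all, crops included, and the job is handed in when it is done.

Besides the shell and the picture viewer there is one more tool, called after ">>>" as name(argument=value, ...), one argument or row to a line, values as JSON. carry_out: Moves the arm, as the interface text tells. Its arguments: {"type":"object","properties":{"plan":{"type":"array"},"gripper":{"type":"number"}},"required":["plan"]}

```bash
mkdir -p pics; python3 - <<'E'
from plant import bot
import cv2
print(bot.get_obs(), bot.grip_point_offset)
for n in ("scene","side"):
    cv2.imwrite(f"pics/{n}0.png", bot.capture(n)[:,:,::-1])
    m=bot.camera_model(n); print(n,m)
E
```

```text
{'time': 0.0, 'joint_positions': array([-1.45901356e+00,  3.42714610e-01,  1.52499911e+00, -5.90075409e-06,
        1.27542664e+00, -1.46019886e-01]), 'dq': array([-4.95704370e-04,  6.32445741e-06, -1.28786561e-03,  5.95223006e-04,
       -1.13424123e-03, -3.99083987e-04]), 'tau': array([-3.66559207e-04, -4.31246674e+01, -2.44221514e+01,  7.17030955e-02,
        5.60436992e-02, -9.59831391e-05]), 'tool_pos': array([ 133.81576895, -507.23744651,  226.05543572]), 'tcp_rot': array([-3.14006059e+00, -2.19611424e-04,  2.57804203e-01]), 'contact_force': array([ 0.00176469, -0.16248627,  0.33008674]), 'moment': array([ 0.00803766, -0.05747599,  0.02288579]), 'finger_force': 0.0, 'grip_width': 92.42476921992228} 18.8
scene {'camera_matrix': array([[582.84966035,   0.        , 321.84925855],
       [  0.        , 582.84966035, 246.84383851],
       [  0.        ,   0.        ,   1.        ]]), 'dist': array([0.03145762, 0.        , 0.        , 0.        , 0.        ]), 'R': array([[ 0.37131493,  0.92848038, -0.00702876],
       [ 0.67854464, -0.27651313, -0.68052748],
       [-0.63379996,  0.24792069, -0.73268884]]), 't': array([-277.2866497 , -381.08221724, 1379.66742428])}
side {'camera_matrix': array([[520.17069741,   0.        , 302.23223725],
       [  0.        , 520.17069741, 239.68624375],
       [  0.        ,   0.        ,   1.        ]]), 'dist': array([-0.04622582,  0.        ,  0.        ,  0.        ,  0.        ]), 'R': array([[-0.81037984, -0.58574966, -0.01348528],
       [-0.45748999,  0.64697765, -0.61001872],
       [ 0.36604293, -0.48817749, -0.79227225]]), 't': array([528.37959565, 258.43629786, 710.05276385])}
```

View pics/scene0.png

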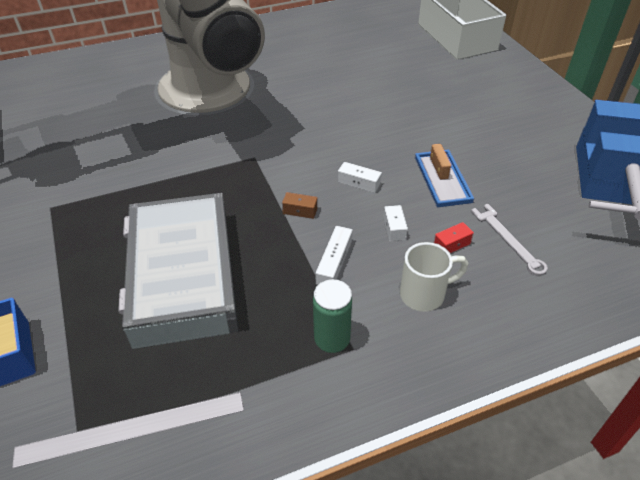

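View pics/side0.png

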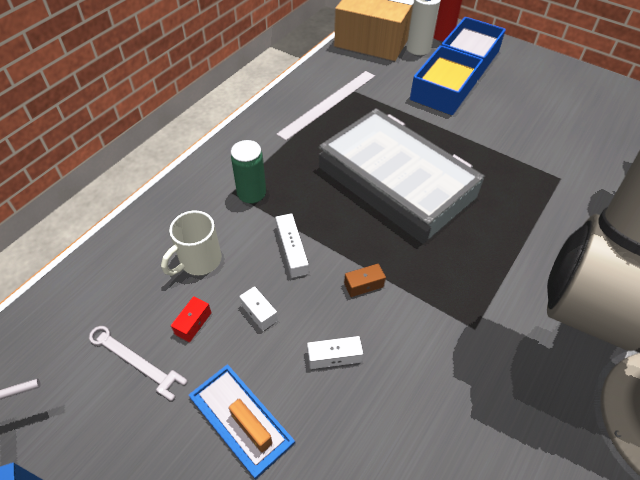

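```bash
python3 - <<'E'
import cv2
a=cv2.imread("pics/scene0.png")[140:360,110:310]; cv2.imwrite("pics/s1.png",cv2.resize(a,None,fx=2.7,fy=2.7,interpolation=cv2.INTER_CUBIC))
a=cv2.imread("pics/side0.png")[200:480,180:480][:, :]; b=cv2.imread("pics/side0.png")[90:250,310:500]
cv2.imwrite("pics/s2.png",cv2.resize(a,None,fx=2.1,fy=2.1,interpolation=cv2.INTER_CUBIC))
cv2.imwrite("pics/s3.png",cv2.resize(b,None,fx=3.5,fy=3.5,interpolation=cv2.INTER_CUBIC))
E
```

```text
(no output)
```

View pics/s1.png

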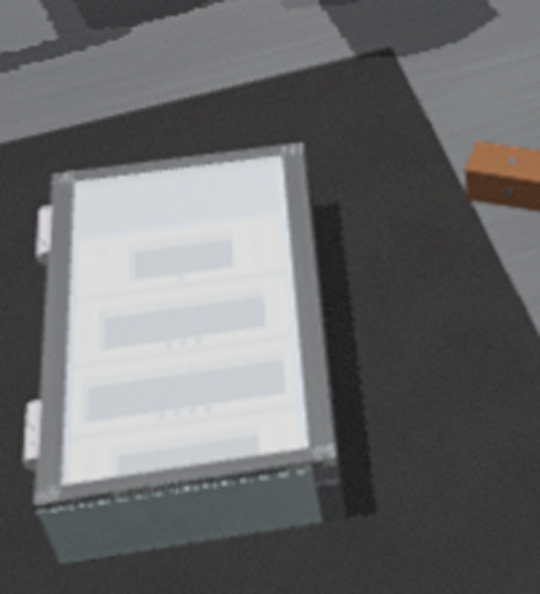

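View pics/s2.png

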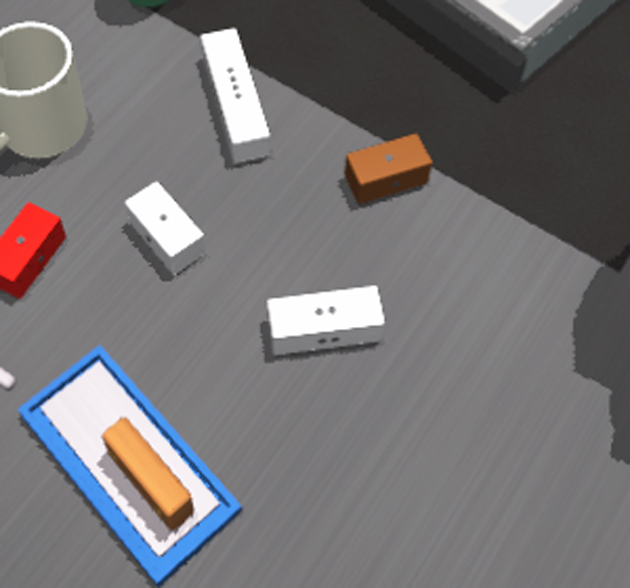

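View pics/s3.png

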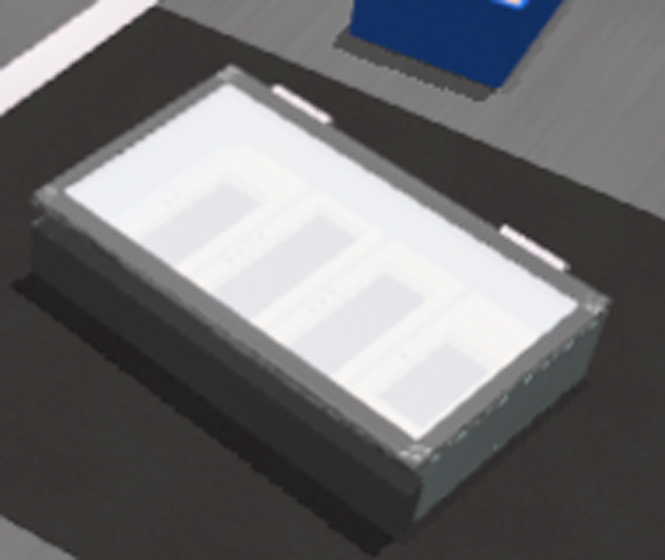

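```bash
cat > h.py <<'E'
from plant import bot
import cv2, numpy as np
from scipy.optimize import minimize, least_squares
def proj(m,P):
    rv=cv2.Rodrigues(m["R"])[0]
    return cv2.projectPoints(np.asarray(P,float).reshape(-1,3),rv,m["t"],m["camera_matrix"],m["dist"])[0].reshape(-1,2)
def ray(m,px,z):
    u=cv2.undistortPoints(np.array([[px]],float),m["camera_matrix"],m["dist"]).ravel()
    d=m["R"].T@np.array([u[0],u[1],1]); c=-m["R"].T@m["t"]; return c+d*(z-c[2])/d[2]
def box(x,y,a,L,W,z0,z1):
    c,s=np.cos(a),np.sin(a)
    return [(x+c*i*L/2-s*j*W/2,y+s*i*L/2+c*j*W/2,z) for i in(-1,1) for j in(-1,1) for z in(z0,z1)]
def fitbox(views,g,dims):
    """views: [(model,mask)], silhouette fit of a box by soft IoU"""
    def cost(p):
        t=0
        for m,k in views:
            h=cv2.convexHull((proj(m,box(*p,*dims))*4).astype(np.float32)).reshape(-1,2)
            im=np.zeros((480*4,640*4),np.uint8); cv2.fillConvexPoly(im,np.round(h).astype(int),1)
            K=k; i=(im&K).sum(); t+=1-i/((im|K).sum()+1e-9)
        return t/len(views)
    best=None
    for a in (g[2],):
        s=np.array([[0,0,0],[12,0,0],[0,12,0],[0,0,.25]])+np.array([g[0],g[1],a])
        r=minimize(cost,s[0],method="Nelder-Mead",options=dict(initial_simplex=s,xatol=.02,fatol=1e-5))
        s=r.x+np.array([[0,0,0],[3,0,0],[0,-3,0],[0,0,-.08]])
        r=minimize(cost,s[0],method="Nelder-Mead",options=dict(initial_simplex=s,xatol=.02,fatol=1e-5))
    return r.x,r.fun
def comp(mask,px):
    n,l=cv2.connectedComponents(mask.astype(np.uint8)); k=(l==l[px[1],px[0]]).astype(np.uint8)
    return cv2.resize(k,None,fx=4,fy=4,interpolation=cv2.INTER_NEAREST)
E
cat > m1.py <<'E'
from h import *
S,D=bot.camera_model("scene"),bot.camera_model("side")
s=cv2.imread("pics/scene0.png");d=cv2.imread("pics/side0.png")
def white(i):
    h=cv2.cvtColor(i,cv2.COLOR_BGR2HSV); return (h[...,2]>130)&(h[...,1]<40)
def orange(i):
    h=cv2.cvtColor(i,cv2.COLOR_BGR2HSV); return (h[...,0]<20)&(h[...,1]>110)
def blue(i):
    h=cv2.cvtColor(i,cv2.COLOR_BGR2HSV); return (abs(h[...,0].astype(int)-108)<12)&(h[...,1]>120)&(h[...,2]>80)
for n,ps,pd,L in (("60",(396,215),(262,315),60),("78",(352,185),(336,360),78),("114",(340,235),(285,230),114)):
    ks,kd=comp(white(s),ps),comp(white(d),pd)
    A=ray(S,ps,15);B=ray(D,pd,15)
    pts=np.array([ray(S,(x/4,y/4),20)[:2] for y,x in np.argwhere(ks)[::200]]); w,v=np.linalg.eigh(np.cov(pts.T)); a=np.arctan2(*v[::-1,1])
    for V in ([(S,ks),(D,kd)],[(S,ks)],[(D,kd)]): print(n,ks.sum()/16,kd.sum()/16,*fitbox(V,(*(A+B)[:2]/2,a),(L,30,0,30)))
ks,kd=comp(orange(s),(440,155)),comp(orange(d),(250,425))
A=ray(S,(440,160),30)
for V in ([(S,ks),(D,kd)],[(S,ks)],[(D,kd)]): print("rib",*fitbox(V,(*A[:2],0.1),(70,20,12,45)))
for m,i,p in ((S,s,(416,160)),(D,d,(195,400))):
    k=blue(i); n,l,st,_=cv2.connectedComponentsWithStats(k.astype(np.uint8))
    c=np.argwhere(l==l[p[1],p[0]])[:,::-1]; 
    W=np.array([ray(m,tuple(q),12)[:2] for q in cv2.convexHull(c).reshape(-1,2).tolist()],np.float32); print("tray",len(c),cv2.minAreaRect(W))
sc=[(129.6,205.9),(222.2,193.7),(234,310.4),(124,325)]; dc=[(483.4,175.7),(428.6,222),(320.9,145.7),(375.7,109.4)]
loc=np.array([(-131,-73),(-131,87),(131,87),(131,-73)])
def P(p): c,q=np.cos(p[2]),np.sin(p[2]); return [(p[0]+c*x-q*y,p[1]+q*x+c*y,58) for x,y in loc]
def lid(p,V): return np.concatenate([(proj(m,P(p))-c).ravel() for m,c in V])
for V in ([(S,sc),(D,dc)],[(S,sc)],[(D,dc)]):
    r=least_squares(lid,(500,-300,0),args=(V,)); print("case",r.x,np.round(r.fun,1))
E
python3 m1.py
```

```text
60 687.0 706.0 [593.74208145 201.33684759   2.85120673] 0.2393297568761158
60 687.0 706.0 [593.87949024 202.42964058   2.86476862] 0.11465929092288041
60 687.0 706.0 [598.9656882  193.96756099   2.86271843] 0.27269205939320385
78 958.0 264438.0 [454.72605291 193.51169677  -2.39567597] 0.5726293995650106
78 958.0 264438.0 [454.72605291 193.51169677  -2.39567597] 0.14696563490134373
78 958.0 264438.0 [340.32656866 308.31330519  -5.68171131] 0.9929373804067494
114 2263.0 1021.0 [632.29050188  61.15420418   2.45291872] 0.3524586778127043
114 2263.0 1021.0 [658.48095411  49.15089972   2.5891177 ] 0.47850388069191596
114 2263.0 1021.0 [634.00907895  58.47993456   2.44198285] 0.17694764052921197
rib [ 4.84498059e+02  3.51761254e+02 -2.66355140e-01] 0.21981477004945776
rib [ 4.87158074e+02  3.52027120e+02 -3.41761006e-01] 0.2811421772755168
rib [ 4.82891077e+02  3.52412116e+02 -2.49045102e-01] 0.11161637040104466
tray 299965 ((339.7735900878906, 136.96246337890625), (1776.955810546875, 1336.779541015625), 67.33013916015625)
tray 2137 ((505.39385986328125, 349.71380615234375), (71.25003051757812, 152.6086883544922), 78.04906463623047)
case [ 5.58241324e+02 -1.82469261e+02 -1.94371185e-01] [-0.9 -2.4 -0.9 -1.9 -0.3 -2.1 -2.   0.5 -0.2 -0.1 -1.4  1.  -3.3 -0.2
 -1.1 -1.1]
case [ 5.61401686e+02 -1.81458919e+02 -1.95748163e-01] [ 0.1 -1.4  0.2 -0.9  0.8 -0.6 -1.1  2. ]
case [ 5.56139214e+02 -1.84291272e+02 -1.95252915e-01] [ 1.2 -0.2  0.2  0.9 -1.8 -0.4  0.3 -1.2]
```

>>> carry_out(
  plan=[
    {"tx": 43,"ty": 36,"tz": 10,"rz": 0.11},
    {"tx": 43,"ty": 36,"tz": 10,"rz": 0.11},
    {"tx": 43,"ty": 36,"tz": 10,"rz": 0.11},
    {"tx": 43,"ty": 36,"tz": 10,"rz": 0.11},
    {"tx": 43,"ty": 36,"tz": 10,"rz": 0.11},
    {"tx": 43,"ty": 36,"tz": 10,"rz": 0.11},
    {"tx": 43,"ty": 36,"tz": 10,"rz": 0.11},
    {"tx": 43,"ty": 36,"tz": 10,"rz": 0.11},
    {"tx": 10,"ty": 40,"rz": 0.11},
    {"tx": 10,"ty": 40,"rz": 0.11},
    {"tx": 10,"ty": 40,"rz": 0.11},
    {"tx": 10,"ty": 40,"rz": 0.11},
  ],
)

```text
invalid input at $.plan[0]: expected keys tx, ty, tz, rx, ry, rz
```

>>> carry_out(
  plan=[
    {"tx": 10,"ty": 40,"rz": 0.11},
    {"tx": 10,"ty": 40,"rz": 0.11},
    {"tx": 10,"ty": 40,"rz": 0.11},
    {"tx": 10,"ty": 40,"rz": 0.11},
    {"tx": -9,"ty": 31,"rz": 0.11},
    {"tx": -9,"ty": 31,"rz": 0.11},
    {"tx": -9,"ty": 31,"rz": 0.11},
    {"tx": -9,"ty": 31,"rz": 0.11},
    {"tx": -9,"ty": 31,"rz": 0.11},
    {"tx": -9,"ty": 31,"rz": 0.11},
    {"tx": -9,"ty": 31,"rz": 0.11},
    {"tx": -9,"ty": 31,"rz": 0.11},
  ],
)

```text
invalid input at $.plan[0]: expected keys tx, ty, tz, rx, ry, rz
```

>>> carry_out(
  plan=[
    {},
    {},
    {},
  ],
)

```text
invalid input at $.plan[0]: expected keys tx, ty, tz, rx, ry, rz
```

```bash
cat > w.py <<'E'
import sys,pickle
from h import *
n=sys.argv[1]; o=bot.get_obs(); m=bot.camera_model("wrist"); im=bot.capture("wrist")[:,:,::-1]
cv2.imwrite(f"pics/{n}.png",im); pickle.dump(m,open(f"pics/{n}.pkl","wb"))
print(o["time"],o["tool_pos"].round(1),o["tcp_rot"].round(3),(-m["R"].T@m["t"]).round(0),m["R"][2].round(2))
E
python3 w.py w0
```

```text
0.1 [ 133.8 -507.3  226.1] [-3.14  -0.     0.258] [ 211. -488.  385.] [-0.29 -0.08 -0.96]
```

View pics/w0.png

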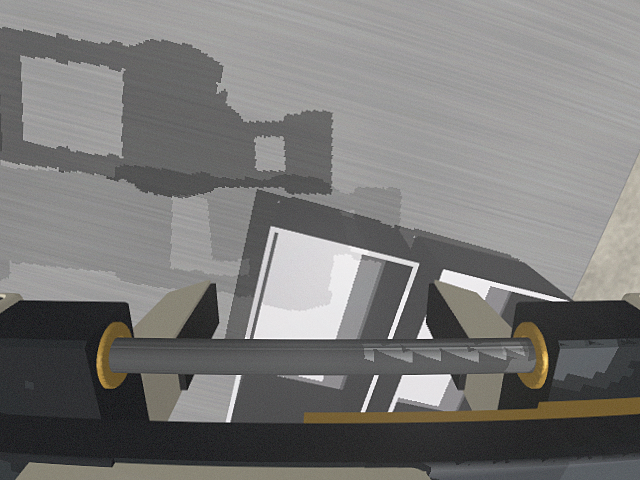

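>>> carry_out(
  plan=[
    {"tx": 43,"ty": 36,"tz": 10,"rx": 0,"ry": 0,"rz": 0.11},
    {"tx": 43,"ty": 36,"tz": 10,"rx": 0,"ry": 0,"rz": 0.11},
    {"tx": 43,"ty": 36,"tz": 10,"rx": 0,"ry": 0,"rz": 0.11},
    {"tx": 43,"ty": 36,"tz": 10,"rx": 0,"ry": 0,"rz": 0.11},
    {"tx": 43,"ty": 36,"tz": 10,"rx": 0,"ry": 0,"rz": 0.11},
    {"tx": 43,"ty": 36,"tz": 10,"rx": 0,"ry": 0,"rz": 0.11},
    {"tx": 43,"ty": 36,"tz": 10,"rx": 0,"ry": 0,"rz": 0.11},
    {"tx": 43,"ty": 36,"tz": 10,"rx": 0,"ry": 0,"rz": 0.11},
    {"tx": 10,"ty": 40,"tz": 0,"rx": 0,"ry": 0,"rz": 0.11},
    {"tx": 10,"ty": 40,"tz": 0,"rx": 0,"ry": 0,"rz": 0.11},
    {"tx": 10,"ty": 40,"tz": 0,"rx": 0,"ry": 0,"rz": 0.11},
    {"tx": 10,"ty": 40,"tz": 0,"rx": 0,"ry": 0,"rz": 0.11},
  ],
)

```text
time: 1.35
tool_pos: [475.9, -93.1, 296.8]
tcp_rot: [-3.141, -0.0, 1.582]
contact_force: [1.1, -0.3, -0.6]
grip_width: 91.4
finger_force: 0.0
```

>>> carry_out(
  plan=[
    {"tx": 10,"ty": 40,"tz": 0,"rx": 0,"ry": 0,"rz": 0.11},
    {"tx": 10,"ty": 40,"tz": 0,"rx": 0,"ry": 0,"rz": 0.11},
    {"tx": 10,"ty": 40,"tz": 0,"rx": 0,"ry": 0,"rz": 0.11},
    {"tx": 10,"ty": 40,"tz": 0,"rx": 0,"ry": 0,"rz": 0.11},
    {"tx": -9,"ty": 31,"tz": 0,"rx": 0,"ry": 0,"rz": 0.11},
    {"tx": -9,"ty": 31,"tz": 0,"rx": 0,"ry": 0,"rz": 0.11},
    {"tx": -9,"ty": 31,"tz": 0,"rx": 0,"ry": 0,"rz": 0.11},
    {"tx": -9,"ty": 31,"tz": 0,"rx": 0,"ry": 0,"rz": 0.11},
    {"tx": -9,"ty": 31,"tz": 0,"rx": 0,"ry": 0,"rz": 0.11},
    {"tx": -9,"ty": 31,"tz": 0,"rx": 0,"ry": 0,"rz": 0.11},
    {"tx": -9,"ty": 31,"tz": 0,"rx": 0,"ry": 0,"rz": 0.11},
    {"tx": -9,"ty": 31,"tz": 0,"rx": 0,"ry": 0,"rz": 0.11},
  ],
)

```text
time: 2.55
tool_pos: [443.2, 314.3, 296.7]
tcp_rot: [-3.141, -0.0, 2.902]
contact_force: [0.3, 0.0, 0.7]
grip_width: 91.8
finger_force: 0.0
```

>>> carry_out(
  plan=[
    {"tx": 0,"ty": 0,"tz": 0,"rx": 0,"ry": 0,"rz": 0},
    {"tx": 0,"ty": 0,"tz": 0,"rx": 0,"ry": 0,"rz": 0},
    {"tx": 0,"ty": 0,"tz": 0,"rx": 0,"ry": 0,"rz": 0},
  ],
)

```text
time: 2.85
tool_pos: [444.1, 312.3, 296.8]
tcp_rot: [-3.141, -0.0, 2.896]
contact_force: [-0.7, -0.3, -1.0]
grip_width: 91.5
finger_force: 0.0
```

```bash
python3 w.py w1
```

```text
2.85 [444.1 312.3 296.8] [-3.141 -0.     2.896] [366. 331. 456.] [ 0.29 -0.07 -0.95]
```

View pics/w1.png

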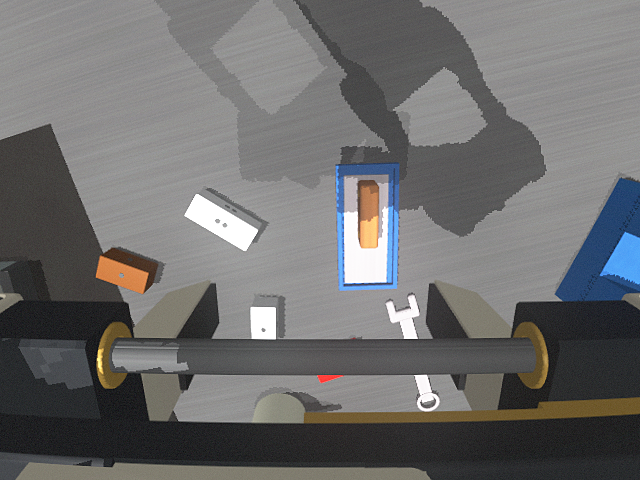

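```bash
cat > m2.py <<'E'
from h import *
import pickle
m=pickle.load(open("pics/w1.pkl","rb")); i=cv2.imread("pics/w1.png"); h=cv2.cvtColor(i,cv2.COLOR_BGR2HSV)
org=((h[...,0]<20)&(h[...,1]>110))
k=comp(org,(366,230)); g=ray(m,(366,215),45)
print("rib",k.sum()/16,fitbox([(m,k)],(*g[:2],-.24),(70,20,15,45)))
v=h[...,2]; print(v[220,205],v[208,230],v[320,255],v[303,263])
wh=(v>225)&(h[...,1]<40)
for n,p,L,a in (("78",(210,215),78,.75),("60",(255,315),60,-.28)):
    k=comp(wh,p); k=cv2.morphologyEx(k,cv2.MORPH_CLOSE,np.ones((25,25),np.uint8)); g=ray(m,p,30); print(n,k.sum()/16,fitbox([(m,k)],(*g[:2],a),(L,30,30,30)))
bl=((abs(h[...,0].astype(int)-108)<12)&(h[...,1]>120))
k=comp(bl,(340,230)); c=np.argwhere(k[::4,::4])[:,::-1]
W=np.array([ray(m,tuple(q),12)[:2] for q in cv2.convexHull(c).reshape(-1,2).tolist()],np.float32); print("tray",len(c),cv2.minAreaRect(W))
E
python3 m2.py
```

```text
rib 1115.0 (array([ 4.84212324e+02,  3.52713108e+02, -1.98991937e-01]), np.float64(0.23567233914873187))
255 148 255 135
78 1829.0 (array([454.41988311, 193.23861601,   0.75902805]), np.float64(0.025832743929169566))
60 793.0 (array([ 5.90965107e+02,  2.01205202e+02, -2.85751889e-01]), np.float64(0.27884232671863995))
tray 2695 ((506.5523681640625, 349.3317565917969), (70.58651733398438, 151.67755126953125), 77.85273742675781)
```

```bash
python3 - <<'E'
from h import *
import pickle
m=pickle.load(open("pics/w1.pkl","rb")); i=cv2.imread("pics/w1.png"); h=cv2.cvtColor(i,cv2.COLOR_BGR2HSV)
for t in (0,150,190,215):
    k=((h[...,0]<22)&(h[...,1]>80)&(h[...,2]>t)); k[:, :340]=0;k[:,400:]=0;k[:160]=0;k[260:]=0
    c=np.argwhere(k)[:,::-1]; W=np.array([ray(m,tuple(q),45)[:2] for q in cv2.convexHull(c.astype(np.int32)).reshape(-1,2).tolist()],np.float32); print(t,len(c),c.min(0),c.max(0),cv2.minAreaRect(W))
E
```

```text
0 1337 [358 180] [378 247] ((480.34185791015625, 352.0310974121094), (21.324235916137695, 73.48297119140625), 77.37187957763672)
150 1034 [358 186] [378 247] ((483.4716491699219, 351.7507019042969), (21.029550552368164, 66.84305572509766), 75.63844299316406)
190 678 [360 188] [378 247] ((484.7259521484375, 352.12078857421875), (19.19892692565918, 64.99982452392578), 77.49559020996094)
215 493 [360 216] [377 247] ((499.37396240234375, 348.4795227050781), (18.432186126708984, 34.82198715209961), 77.49559020996094)
```

>>> carry_out(
  plan=[
    {"tx": 21,"ty": 11.7,"tz": 0,"rx": 0,"ry": 0,"rz": 0.025},
    {"tx": 21,"ty": 11.7,"tz": -20,"rx": 0,"ry": 0,"rz": 0},
    {"tx": 20,"ty": 11.3,"tz": -40,"rx": 0,"ry": 0,"rz": 0},
    {"tx": 0,"ty": 0,"tz": -40,"rx": 0,"ry": 0,"rz": 0},
    {"tx": 0,"ty": 0,"tz": -40,"rx": 0,"ry": 0,"rz": 0},
    {"tx": 0,"ty": 0,"tz": -40,"rx": 0,"ry": 0,"rz": 0},
    {"tx": 0,"ty": 0,"tz": -37,"rx": 0,"ry": 0,"rz": 0},
    {"tx": 0,"ty": 0,"tz": 0,"rx": 0,"ry": 0,"rz": 0},
    {"tx": 0,"ty": 0,"tz": 0,"rx": 0,"ry": 0,"rz": 0},
  ],
  gripper=0.4,
)

```text
time: 3.8
tool_pos: [506.5, 347.2, 80.6]
tcp_rot: [-3.141, -0.0, 2.921]
contact_force: [-0.6, -0.0, -0.3]
grip_width: 55.3
finger_force: 0.0
```

>>> carry_out(
  plan=[
    {"tx": 0,"ty": 0,"tz": -25,"rx": 0,"ry": 0,"rz": 0},
    {"tx": 0,"ty": 0,"tz": -25,"rx": 0,"ry": 0,"rz": 0},
    {"tx": 0,"ty": 0,"tz": -16,"rx": 0,"ry": 0,"rz": 0},
    {"tx": 0,"ty": 0,"tz": 0,"rx": 0,"ry": 0,"rz": 0},
    {"tx": 0,"ty": 0,"tz": 0,"rx": 0,"ry": 0,"rz": 0},
  ],
)

```text
time: 4.3
tool_pos: [507.4, 348.4, 16.4]
tcp_rot: [3.139, 0.003, 2.922]
contact_force: [1.1, -0.3, 0.7]
grip_width: 54.9
finger_force: 0.0
```

>>> carry_out(
  plan=[
    {"tx": 0,"ty": 0,"tz": 0,"rx": 0,"ry": 0,"rz": 0},
    {"tx": 0,"ty": 0,"tz": 0,"rx": 0,"ry": 0,"rz": 0},
    {"tx": 0,"ty": 0,"tz": 0,"rx": 0,"ry": 0,"rz": 0},
    {"tx": 0,"ty": 0,"tz": 0,"rx": 0,"ry": 0,"rz": 0},
    {"tx": 0,"ty": 0,"tz": 0,"rx": 0,"ry": 0,"rz": 0},
    {"tx": 0,"ty": 0,"tz": 0,"rx": 0,"ry": 0,"rz": 0},
    {"tx": 0,"ty": 0,"tz": 0,"rx": 0,"ry": 0,"rz": 0},
    {"tx": 0,"ty": 0,"tz": 0,"rx": 0,"ry": 0,"rz": 0},
    {"tx": 0,"ty": 0,"tz": 0,"rx": 0,"ry": 0,"rz": 0},
    {"tx": 0,"ty": 0,"tz": 0,"rx": 0,"ry": 0,"rz": 0},
  ],
  gripper=1,
)

```text
time: 5.3
tool_pos: [505.9, 347.9, 14.1]
tcp_rot: [3.141, 0.0, 2.923]
contact_force: [-0.8, 0.5, 3.4]
grip_width: 19.8
finger_force: 30.0
```

>>> carry_out(
  plan=[
    {"tx": 0,"ty": 0,"tz": 20,"rx": 0,"ry": 0,"rz": 0},
    {"tx": 0,"ty": 0,"tz": 40,"rx": 0,"ry": 0,"rz": 0},
    {"tx": 0,"ty": 0,"tz": 40,"rx": 0,"ry": 0,"rz": -0.1},
    {"tx": 6,"ty": -20,"tz": 40,"rx": 0,"ry": 0,"rz": -0.12},
    {"tx": 6,"ty": -20,"tz": 40,"rx": 0,"ry": 0,"rz": -0.12},
    {"tx": 6,"ty": -20,"tz": 40,"rx": 0,"ry": 0,"rz": -0.12},
    {"tx": 6,"ty": -20,"tz": 40,"rx": 0,"ry": 0,"rz": -0.12},
    {"tx": 6,"ty": -20,"tz": 40,"rx": 0,"ry": 0,"rz": -0.12},
    {"tx": 6,"ty": -40,"tz": 16,"rx": 0,"ry": 0,"rz": -0.12},
    {"tx": 6,"ty": -40,"tz": 0,"rx": 0,"ry": 0,"rz": -0.12},
    {"tx": 6,"ty": -40,"tz": 0,"rx": 0,"ry": 0,"rz": -0.12},
    {"tx": 6,"ty": -40,"tz": 0,"rx": 0,"ry": 0,"rz": -0.12},
  ],
)

```text
time: 6.5
tool_pos: [559.5, 86.2, 329.2]
tcp_rot: [-3.14, -0.0, 1.738]
contact_force: [0.3, -0.1, -2.0]
grip_width: 19.7
finger_force: 30.0
```

>>> carry_out(
  plan=[
    {"tx": 0,"ty": -40,"tz": 0,"rx": 0,"ry": 0,"rz": -0.12},
    {"tx": 0,"ty": -40,"tz": 0,"rx": 0,"ry": 0,"rz": -0.12},
    {"tx": 0,"ty": -40,"tz": 0,"rx": 0,"ry": 0,"rz": -0.12},
    {"tx": 0,"ty": -40,"tz": 0,"rx": 0,"ry": 0,"rz": 0},
    {"tx": 0,"ty": -40,"tz": 0,"rx": 0,"ry": 0,"rz": 0},
    {"tx": 0,"ty": -40,"tz": 0,"rx": 0,"ry": 0,"rz": 0},
    {"tx": 0,"ty": 0,"tz": 0,"rx": 0,"ry": 0,"rz": 0},
    {"tx": 0,"ty": 0,"tz": 0,"rx": 0,"ry": 0,"rz": 0},
  ],
)

```text
time: 7.3
tool_pos: [559.4, -152.8, 328.8]
tcp_rot: [-3.139, -0.001, 1.381]
contact_force: [0.5, 0.8, -2.2]
grip_width: 20.0
finger_force: 30.0
```

```bash
python3 w.py w2
```

```text
7.3 [ 559.4 -152.8  328.8] [-3.139e+00 -1.000e-03  1.381e+00] [575. -75. 488.] [-0.06 -0.29 -0.95]
```

View pics/w2.png

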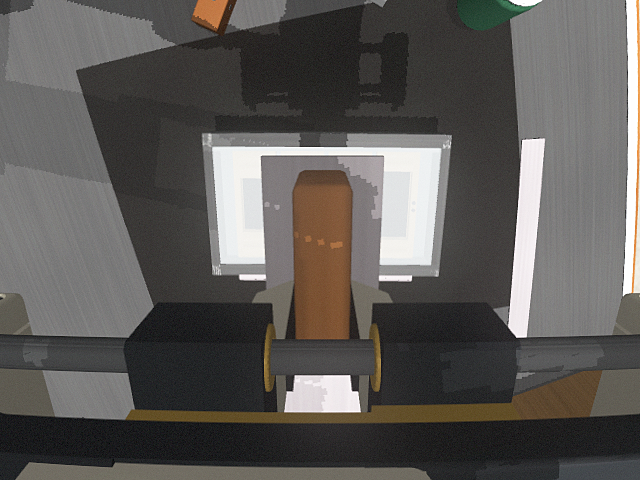

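```bash
python3 - <<'E'
from h import *
import pickle
m=pickle.load(open("pics/w2.pkl","rb"));S,D=bot.camera_model("scene"),bot.camera_model("side")
wc=[(203,133),(451,135),(438,276),(212,276)]
loc=np.array([(-131,87),(131,87),(131,-73),(-131,-73)])
for z in (58,): print([ray(m,p,z).round(1)[:2] for p in wc])
def P(p): c,q=np.cos(p[2]),np.sin(p[2]); return [(p[0]+c*x-q*y,p[1]+q*x+c*y,58) for x,y in loc]
f=lambda p:(proj(m,P(p))-wc).ravel()
r=least_squares(f,(558,-182,-.19)); print(r.x,r.fun.round(1))
T=np.array([559.4,-152.8]); a=1.381-np.pi
for p in ((262,156),(384,156)):
    q=ray(m,p,323.7)[:2]-T; print("blade rear corner in blade axes", q@[np.cos(a),np.sin(a)], q@[-np.sin(a),np.cos(a)])
E
```

```text
[array([447.2, -72.8]), array([ 702.8, -124.2]), array([ 671.9, -281.6]), array([ 413.1, -231.6])]
[ 5.57483394e+02 -1.84316376e+02 -1.97163293e-01] [-0.9  0.7  0.2  0.4 -0.3  0.   1.  -1.3]
blade rear corner in blade axes -61.75565958255011 -24.391162271282372
blade rear corner in blade axes -61.706016267143625 25.101488894721584
```

>>> carry_out(
  plan=[
    {"tx": 8,"ty": 33.6,"tz": 0,"rx": 0,"ry": 0,"rz": -0.006},
    {"tx": 8,"ty": 33.6,"tz": -20,"rx": 0,"ry": 0,"rz": 0},
    {"tx": 8,"ty": 33.6,"tz": -30,"rx": 0,"ry": 0,"rz": 0},
    {"tx": 7.4,"ty": 33.6,"tz": -30,"rx": 0,"ry": 0,"rz": 0},
    {"tx": 0,"ty": 0,"tz": -40,"rx": 0,"ry": 0,"rz": 0},
    {"tx": 0,"ty": 0,"tz": -40,"rx": 0,"ry": 0,"rz": 0},
    {"tx": 0,"ty": 0,"tz": -40,"rx": 0,"ry": 0,"rz": 0},
    {"tx": 0,"ty": 0,"tz": -40,"rx": 0,"ry": 0,"rz": 0},
    {"tx": 0,"ty": 0,"tz": -37.8,"rx": 0,"ry": 0,"rz": 0},
    {"tx": 0,"ty": 0,"tz": 0,"rx": 0,"ry": 0,"rz": 0},
    {"tx": 0,"ty": 0,"tz": 0,"rx": 0,"ry": 0,"rz": 0},
    {"tx": 0,"ty": 0,"tz": 0,"rx": 0,"ry": 0,"rz": 0},
  ],
)

```text
time: 8.55
tool_pos: [592.8, -17.3, 54.7]
tcp_rot: [3.137, -0.0, 1.378]
contact_force: [0.1, -0.5, -1.9]
grip_width: 19.6
finger_force: 30.0
```

```bash
python3 - <<'E'
import cv2
from h import *
print(bot.get_obs()["tool_pos"])
s=bot.capture("side")[80:280,300:560,::-1]; cv2.imwrite("pics/c1.png",cv2.resize(s,None,fx=3,fy=3,interpolation=cv2.INTER_CUBIC))
E
```

```text
[592.84717585 -17.33453798  54.66803996]
```

View pics/c1.png

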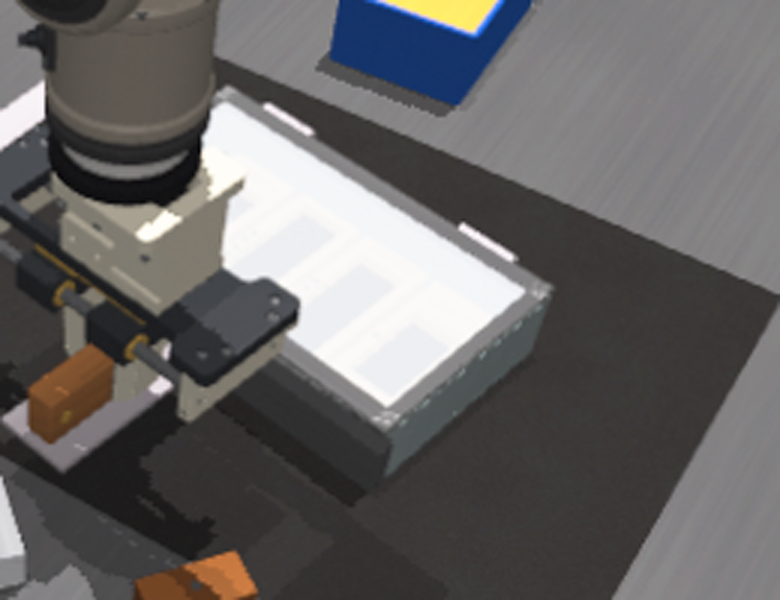

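>>> carry_out(
  plan=[
    {"tx": 0,"ty": 0,"tz": 0,"rx": 0,"ry": 0,"rz": 0},
    {"tx": 0,"ty": 0,"tz": 0,"rx": 0,"ry": 0,"rz": 0},
    {"tx": -0.8,"ty": -4,"tz": 0,"rx": 0,"ry": 0,"rz": 0},
    {"tx": -0.8,"ty": -4,"tz": 0,"rx": 0,"ry": 0,"rz": 0},
    {"tx": -0.8,"ty": -4,"tz": 0,"rx": 0,"ry": 0,"rz": 0},
    {"tx": -0.8,"ty": -4,"tz": 0,"rx": 0,"ry": 0,"rz": 0},
    {"tx": -0.8,"ty": -4,"tz": 0,"rx": 0,"ry": 0,"rz": 0},
    {"tx": -0.6,"ty": -3,"tz": 0,"rx": 0,"ry": 0,"rz": 0},
    {"tx": 0,"ty": 0,"tz": 0,"rx": 0,"ry": 0,"rz": 0},
    {"tx": 0,"ty": 0,"tz": 0,"rx": 0,"ry": 0,"rz": 0},
    {"tx": 0,"ty": 0,"tz": 0,"rx": 0,"ry": 0,"rz": 0},
  ],
)

```text
time: 9.7
tool_pos: [586.6, -40.6, 52.2]
tcp_rot: [3.141, -0.0, 1.377]
contact_force: [0.7, -0.1, -2.4]
grip_width: 19.7
finger_force: 30.0
```

>>> carry_out(
  plan=[
    {"tx": 0,"ty": 0,"tz": 4,"rx": 0,"ry": 0,"rz": 0},
    {"tx": 0,"ty": 0,"tz": 4,"rx": 0,"ry": 0,"rz": 0},
    {"tx": 0,"ty": 0,"tz": 4,"rx": 0,"ry": 0,"rz": 0},
    {"tx": 0,"ty": 0,"tz": 4,"rx": 0,"ry": 0,"rz": 0},
    {"tx": 0,"ty": 0,"tz": 4,"rx": 0,"ry": 0,"rz": 0},
    {"tx": 0,"ty": -1,"tz": 4,"rx": 0,"ry": 0,"rz": 0},
    {"tx": 0,"ty": -1,"tz": 4,"rx": 0,"ry": 0,"rz": 0},
    {"tx": 0,"ty": -1,"tz": 4,"rx": 0,"ry": 0,"rz": 0},
    {"tx": 0,"ty": -1,"tz": 4,"rx": 0,"ry": 0,"rz": 0},
    {"tx": 0,"ty": 0,"tz": 0,"rx": 0,"ry": 0,"rz": 0},
    {"tx": 0,"ty": 0,"tz": 0,"rx": 0,"ry": 0,"rz": 0},
  ],
)

```text
time: 10.8
tool_pos: [587.1, -45.3, 88.7]
tcp_rot: [3.14, 0.001, 1.377]
contact_force: [0.0, -0.2, -2.1]
grip_width: 19.7
finger_force: 30.0
```

```bash
python3 - <<'E'
from h import *
o=bot.get_obs();print(o["tool_pos"],o["contact_force"],o["moment"])
a=bot.capture("side")[80:240,300:560,::-1]; b=bot.capture("scene")[130:360,100:360,::-1]
cv2.imwrite("pics/c2.png",np.vstack([cv2.resize(a,(480,295)),cv2.resize(b,(480,305*1)) ]))
E
```

```text
[587.13237622 -45.26863591  88.6983744 ] [ 0.00604824 -0.22615959 -2.10831913] [-0.00665107 -0.09188688  0.00095615]
```

View pics/c2.png

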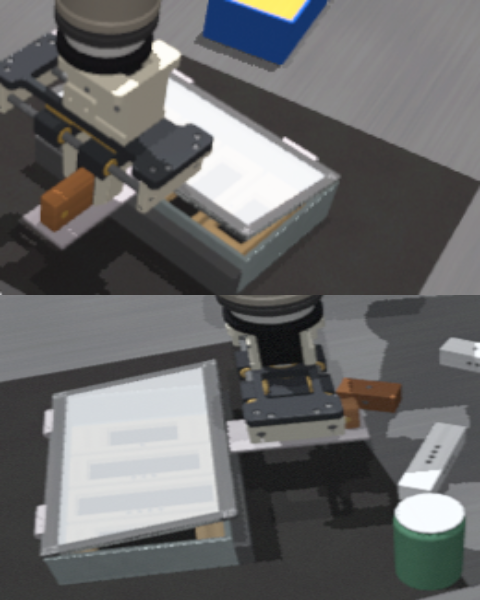

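```bash
python3 - <<'E'
import numpy as np
th=np.linspace(.207,1.77,37); rho=np.interp(th,[.2,.8,1.77],[149,142,122])
y=rho*np.cos(th)+1*np.sin(th); z=rho*np.sin(th)
d=np.diff(y);dz=np.diff(z)
for i in range(0,36,6): # mean of six
    print(round(th[i],2),"6 rows total: tx %.1f ty %.1f tz %.1f"%(d[i:i+6].sum()*.195,d[i:i+6].sum()*.981,dz[i:i+6].sum()), np.round(d[i:i+6],1),np.round(dz[i:i+6],1))
E
```

```text
0.21 6 rows total: tx -3.0 ty -15.0 tz 35.1 [-1.9 -2.2 -2.4 -2.7 -2.9 -3.2] [6.2 6.1 5.9 5.8 5.7 5.5]
0.47 6 rows total: tx -4.6 ty -22.9 tz 29.3 [-3.4 -3.6 -3.8 -4.  -4.2 -4.4] [5.3 5.2 5.  4.8 4.6 4.4]
0.73 6 rows total: tx -5.9 ty -29.9 tz 20.3 [-4.6 -4.8 -5.1 -5.2 -5.3 -5.4] [4.2 3.9 3.4 3.2 2.9 2.7]
0.99 6 rows total: tx -6.6 ty -33.2 tz 10.6 [-5.5 -5.6 -5.6 -5.7 -5.7 -5.7] [2.4 2.2 1.9 1.6 1.4 1.1]
1.25 6 rows total: tx -6.7 ty -33.5 tz 1.2 [-5.7 -5.7 -5.7 -5.7 -5.7 -5.6] [ 0.8  0.6  0.3  0.1 -0.2 -0.4]
1.51 6 rows total: tx -6.2 ty -31.4 tz -7.5 [-5.5 -5.5 -5.4 -5.3 -5.2 -5.1] [-0.7 -0.9 -1.2 -1.4 -1.6 -1.8]
```

>>> carry_out(
  plan=[
    {"tx": -0.7,"ty": -3.1,"tz": 9.2,"rx": 0,"ry": 0,"rz": 0},
    {"tx": -0.7,"ty": -3.5,"tz": 8.9,"rx": 0,"ry": 0,"rz": 0},
    {"tx": -0.8,"ty": -4,"tz": 8.6,"rx": 0,"ry": 0,"rz": 0},
    {"tx": -0.8,"ty": -4.4,"tz": 8.4,"rx": 0,"ry": 0,"rz": 0},
    {"tx": -1.1,"ty": -5.2,"tz": 7.8,"rx": 0,"ry": 0,"rz": 0},
    {"tx": -1.1,"ty": -5.5,"tz": 7.5,"rx": 0,"ry": 0,"rz": 0},
    {"tx": -1.2,"ty": -5.9,"tz": 7.2,"rx": 0,"ry": 0,"rz": 0},
    {"tx": -1.2,"ty": -6.3,"tz": 6.8,"rx": 0,"ry": 0,"rz": 0},
    {"tx": -1.4,"ty": -7,"tz": 5.9,"rx": 0,"ry": 0,"rz": 0},
    {"tx": -1.5,"ty": -7.4,"tz": 5.3,"rx": 0,"ry": 0,"rz": 0},
    {"tx": -1.5,"ty": -7.7,"tz": 4.7,"rx": 0,"ry": 0,"rz": 0},
    {"tx": -1.5,"ty": -7.8,"tz": 4.3,"rx": 0,"ry": 0,"rz": 0},
  ],
)

```text
time: 12.1
tool_pos: [573.0, -113.3, 173.2]
tcp_rot: [3.141, 0.0, 1.377]
contact_force: [0.5, 3.9, -2.8]
grip_width: 19.9
finger_force: 30.0
```

>>> carry_out(
  plan=[
    {"tx": -1.6,"ty": -8.3,"tz": 3.2,"rx": 0,"ry": 0,"rz": 0},
    {"tx": -1.7,"ty": -8.3,"tz": 2.8,"rx": 0,"ry": 0,"rz": 0},
    {"tx": -1.7,"ty": -8.3,"tz": 2.5,"rx": 0,"ry": 0,"rz": 0},
    {"tx": -1.6,"ty": -8.3,"tz": 2.1,"rx": 0,"ry": 0,"rz": 0},
    {"tx": -1.7,"ty": -8.4,"tz": 1,"rx": 0,"ry": 0,"rz": 0},
    {"tx": -1.7,"ty": -8.4,"tz": 0.5,"rx": 0,"ry": 0,"rz": 0},
    {"tx": -1.7,"ty": -8.4,"tz": 0,"rx": 0,"ry": 0,"rz": 0},
    {"tx": -1.6,"ty": -8.3,"tz": -0.3,"rx": 0,"ry": 0,"rz": 0},
    {"tx": 0,"ty": 0,"tz": 0,"rx": 0,"ry": 0,"rz": 0},
  ],
)

```text
time: 13.0
tool_pos: [559.4, -180.9, 184.4]
tcp_rot: [-3.141, 0.001, 1.376]
contact_force: [-0.2, -0.3, -1.6]
grip_width: 19.8
finger_force: 30.0
```

>>> carry_out(
  plan=[
    {"tx": -1,"ty": -5.3,"tz": -0.8,"rx": 0,"ry": 0,"rz": 0},
    {"tx": -1,"ty": -5.3,"tz": -1,"rx": 0,"ry": 0,"rz": 0},
    {"tx": -1,"ty": -5.3,"tz": -1.2,"rx": 0,"ry": 0,"rz": 0},
    {"tx": -1,"ty": -5.3,"tz": -1.4,"rx": 0,"ry": 0,"rz": 0},
    {"tx": -1,"ty": -5.1,"tz": -1.5,"rx": 0,"ry": 0,"rz": 0},
    {"tx": 0,"ty": 0,"tz": 0,"rx": 0,"ry": 0,"rz": 0},
    {"tx": 0,"ty": 0,"tz": 0,"rx": 0,"ry": 0,"rz": 0},
  ],
)

```text
time: 13.7
tool_pos: [554.6, -206.1, 178.4]
tcp_rot: [-3.141, 0.0, 1.376]
contact_force: [-0.0, -0.1, -1.7]
grip_width: 20.1
finger_force: 30.0
```

```bash
python3 - <<'E'
from h import *
o=bot.get_obs();print(o["tool_pos"],o["contact_force"],o["moment"])
a=bot.capture("side")[20:240,300:560,::-1]; b=bot.capture("scene")[100:360,60:320,::-1]
cv2.imwrite("pics/c3.png",np.hstack([cv2.resize(a,(400,340)),cv2.resize(b,(400,340)) ]))
E
```

```text
[ 554.58686737 -206.05837247  178.42592292] [-0.01727509 -0.1326985  -1.70829653] [-0.00835333 -0.05598779 -0.01714563]
```

View pics/c3.png

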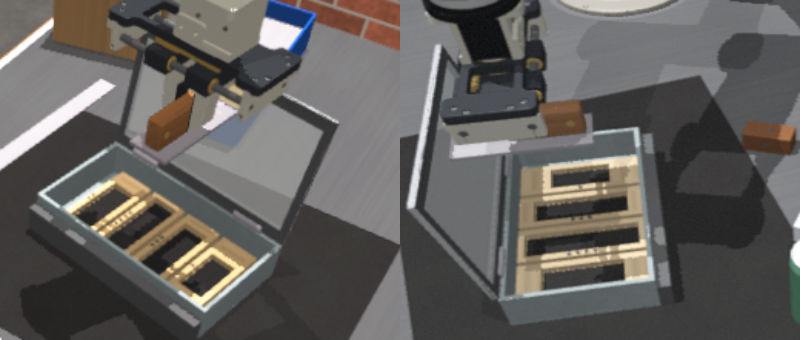

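>>> carry_out(
  plan=[
    {"tx": -0.2,"ty": -1,"tz": 0,"rx": 0,"ry": 0,"rz": 0},
    {"tx": -0.2,"ty": -1,"tz": 0,"rx": 0,"ry": 0,"rz": 0},
    {"tx": 0,"ty": 0,"tz": 0,"rx": 0,"ry": 0,"rz": 0},
    {"tx": 0,"ty": 0,"tz": 0,"rx": 0,"ry": 0,"rz": 0},
  ],
)

```text
time: 14.2
tool_pos: [554.5, -207.3, 178.6]
tcp_rot: [3.142, -0.0, 1.377]
contact_force: [0.0, 1.2, -2.1]
grip_width: 19.9
finger_force: 30.0
```

>>> carry_out(
  plan=[
    {"tx": -0.2,"ty": -1,"tz": 0,"rx": 0,"ry": 0,"rz": 0},
    {"tx": -0.2,"ty": -1,"tz": 0,"rx": 0,"ry": 0,"rz": 0},
    {"tx": 0,"ty": 0,"tz": 0,"rx": 0,"ry": 0,"rz": 0},
    {"tx": 0,"ty": 0,"tz": 0,"rx": 0,"ry": 0,"rz": 0},
  ],
)

```text
time: 14.6
tool_pos: [554.2, -208.2, 178.7]
tcp_rot: [-3.142, -0.002, 1.377]
contact_force: [1.7, 7.0, -0.7]
grip_width: 20.2
finger_force: 30.0
```

>>> carry_out(
  plan=[
    {"tx": 2,"ty": 10,"tz": 0,"rx": 0,"ry": 0,"rz": 0},
    {"tx": 0,"ty": 30,"tz": 0,"rx": 0,"ry": 0,"rz": 0},
    {"tx": -2,"ty": 40,"tz": 25,"rx": 0,"ry": 0,"rz": 0.12},
    {"tx": -2,"ty": 40,"tz": 25,"rx": 0,"ry": 0,"rz": 0.12},
    {"tx": -2,"ty": 40,"tz": 25,"rx": 0,"ry": 0,"rz": 0.12},
    {"tx": -2,"ty": 40,"tz": 25,"rx": 0,"ry": 0,"rz": 0.12},
    {"tx": -2,"ty": 40,"tz": 0,"rx": 0,"ry": 0,"rz": 0.12},
    {"tx": -2,"ty": 40,"tz": 0,"rx": 0,"ry": 0,"rz": 0.12},
    {"tx": -2,"ty": 40,"tz": 0,"rx": 0,"ry": 0,"rz": 0.12},
    {"tx": -2,"ty": 40,"tz": 0,"rx": 0,"ry": 0,"rz": 0.12},
    {"tx": -2,"ty": 40,"tz": 0,"rx": 0,"ry": 0,"rz": 0.12},
    {"tx": -2,"ty": 40,"tz": 0,"rx": 0,"ry": 0,"rz": 0.12},
  ],
)

```text
time: 15.8
tool_pos: [535.7, 232.0, 278.8]
tcp_rot: [-3.142, 0.001, 2.582]
contact_force: [0.3, 0.1, -2.1]
grip_width: 20.0
finger_force: 30.0
```

>>> carry_out(
  plan=[
    {"tx": -7,"ty": 29,"tz": 0,"rx": 0,"ry": 0,"rz": 0.0865},
    {"tx": -7,"ty": 29,"tz": 0,"rx": 0,"ry": 0,"rz": 0.0865},
    {"tx": -7,"ty": 29,"tz": 0,"rx": 0,"ry": 0,"rz": 0.0865},
    {"tx": -7,"ty": 29,"tz": 0,"rx": 0,"ry": 0,"rz": 0.0865},
    {"tx": 0,"ty": 0,"tz": -40,"rx": 0,"ry": 0,"rz": 0},
    {"tx": 0,"ty": 0,"tz": -40,"rx": 0,"ry": 0,"rz": 0},
    {"tx": 0,"ty": 0,"tz": -40,"rx": 0,"ry": 0,"rz": 0},
    {"tx": 0,"ty": 0,"tz": -20,"rx": 0,"ry": 0,"rz": 0},
    {"tx": 0,"ty": 0,"tz": 0,"rx": 0,"ry": 0,"rz": 0},
    {"tx": 0,"ty": 0,"tz": 0,"rx": 0,"ry": 0,"rz": 0},
    {"tx": 0,"ty": 0,"tz": 0,"rx": 0,"ry": 0,"rz": 0},
  ],
)

```text
time: 16.9
tool_pos: [509.1, 347.0, 140.7]
tcp_rot: [3.139, 0.003, 2.923]
contact_force: [-0.3, 0.4, -2.5]
grip_width: 19.8
finger_force: 30.0
```

```bash
python3 w.py w3; python3 - <<'E'
import cv2,numpy as np
h=cv2.cvtColor(cv2.imread("pics/w3.png"),cv2.COLOR_BGR2HSV)
for r in range(140,176,3): print(r,[tuple(int(a) for a in h[r,c]) for c in (270,310,375)])
E
```

```text
16.9 [509.1 347.  140.7] [3.139e+00 3.000e-03 2.923e+00] [429. 363. 300.] [ 0.29 -0.06 -0.95]
140 [(128, 6, 166), (102, 147, 254), (111, 84, 127)]
143 [(124, 11, 165), (103, 152, 254), (108, 88, 127)]
146 [(116, 13, 160), (103, 149, 254), (117, 47, 115)]
149 [(133, 14, 159), (103, 149, 254), (113, 51, 115)]
152 [(150, 3, 157), (103, 149, 254), (115, 44, 111)]
155 [(120, 14, 144), (110, 124, 226), (125, 32, 104)]
158 [(130, 13, 181), (143, 13, 175), (0, 0, 255)]
161 [(140, 13, 178), (135, 9, 176), (150, 1, 254)]
164 [(145, 9, 175), (133, 23, 179), (150, 1, 254)]
167 [(146, 12, 173), (150, 10, 177), (150, 1, 254)]
170 [(159, 10, 187), (179, 56, 118), (150, 1, 254)]
173 [(0, 0, 255), (3, 67, 118), (150, 1, 254)]
```

>>> carry_out(
  plan=[
    {"tx": -2.5,"ty": 1,"tz": -40,"rx": 0,"ry": 0,"rz": 0},
    {"tx": 0,"ty": 0,"tz": -40,"rx": 0,"ry": 0,"rz": 0},
    {"tx": 0,"ty": 0,"tz": -28,"rx": 0,"ry": 0,"rz": 0},
    {"tx": 0,"ty": 0,"tz": 0,"rx": 0,"ry": 0,"rz": 0},
    {"tx": 0,"ty": 0,"tz": 0,"rx": 0,"ry": 0,"rz": 0},
    {"tx": 0,"ty": 0,"tz": 0,"rx": 0,"ry": 0,"rz": 0},
  ],
)

```text
time: 17.55
tool_pos: [507.2, 348.3, 33.3]
tcp_rot: [3.138, 0.004, 2.923]
contact_force: [-0.7, 0.6, -1.6]
grip_width: 19.8
finger_force: 30.0
```

>>> carry_out(
  plan=[
    {"tx": -1,"ty": 0,"tz": -8,"rx": 0,"ry": 0,"rz": 0},
    {"tx": 0,"ty": 0,"tz": -5,"rx": 0,"ry": 0,"rz": 0},
    {"tx": 0,"ty": 0,"tz": 0,"rx": 0,"ry": 0,"rz": 0},
    {"tx": 0,"ty": 0,"tz": 0,"rx": 0,"ry": 0,"rz": 0},
    {"tx": 0,"ty": 0,"tz": 0,"rx": 0,"ry": 0,"rz": 0},
  ],
)

```text
time: 18.05
tool_pos: [504.6, 347.5, 17.8]
tcp_rot: [3.141, 0.0, 2.923]
contact_force: [0.1, 0.1, -1.0]
grip_width: 19.9
finger_force: 30.0
```

>>> carry_out(
  plan=[
    {"tx": 0,"ty": 0,"tz": -2,"rx": 0,"ry": 0,"rz": 0},
    {"tx": 0,"ty": 0,"tz": -1.7,"rx": 0,"ry": 0,"rz": 0},
    {"tx": 0,"ty": 0,"tz": 0,"rx": 0,"ry": 0,"rz": 0},
    {"tx": 0,"ty": 0,"tz": 0,"rx": 0,"ry": 0,"rz": 0},
  ],
)

```text
time: 18.45
tool_pos: [504.7, 347.5, 14.2]
tcp_rot: [3.141, 0.0, 2.923]
contact_force: [-0.8, 0.1, 0.1]
grip_width: 19.6
finger_force: 30.0
```

>>> carry_out(
  plan=[
    {"tx": 0,"ty": 0,"tz": 0,"rx": 0,"ry": 0,"rz": 0},
    {"tx": 0,"ty": 0,"tz": 0,"rx": 0,"ry": 0,"rz": 0},
    {"tx": 0,"ty": 0,"tz": 0,"rx": 0,"ry": 0,"rz": 0},
    {"tx": 0,"ty": 0,"tz": 0,"rx": 0,"ry": 0,"rz": 0},
    {"tx": 0,"ty": 0,"tz": 0,"rx": 0,"ry": 0,"rz": 0},
    {"tx": 0,"ty": 0,"tz": 20,"rx": 0,"ry": 0,"rz": 0},
    {"tx": 0,"ty": 0,"tz": 40,"rx": 0,"ry": 0,"rz": 0},
    {"tx": 0,"ty": 0,"tz": 50,"rx": 0,"ry": 0,"rz": 0},
    {"tx": 0,"ty": 0,"tz": 50,"rx": 0,"ry": 0,"rz": 0},
    {"tx": 0,"ty": 0,"tz": 50,"rx": 0,"ry": 0,"rz": 0},
    {"tx": 0,"ty": 0,"tz": 50,"rx": 0,"ry": 0,"rz": 0},
  ],
  gripper=0.5,
)

```text
time: 19.55
tool_pos: [504.1, 347.2, 276.2]
tcp_rot: [3.141, 0.0, 2.923]
contact_force: [1.1, 0.8, -1.4]
grip_width: 45.7
finger_force: 0.0
```

>>> carry_out(
  plan=[
    {"tx": -2,"ty": -40,"tz": 10,"rx": 0,"ry": 0,"rz": -0.02},
    {"tx": -2,"ty": -40,"tz": 10,"rx": 0,"ry": 0,"rz": -0.02},
    {"tx": -2,"ty": -40,"tz": 10,"rx": 0,"ry": 0,"rz": -0.02},
    {"tx": -2,"ty": -40,"tz": 10,"rx": 0,"ry": 0,"rz": -0.02},
    {"tx": 0,"ty": 0,"tz": 0,"rx": 0,"ry": 0,"rz": 0},
    {"tx": 0,"ty": 0,"tz": 0,"rx": 0,"ry": 0,"rz": 0},
    {"tx": 0,"ty": 0,"tz": 0,"rx": 0,"ry": 0,"rz": 0},
  ],
)

```text
time: 20.25
tool_pos: [496.4, 188.1, 313.6]
tcp_rot: [3.141, -0.001, 2.844]
contact_force: [0.5, 0.1, -0.6]
grip_width: 46.0
finger_force: 0.0
```

```bash
python3 w.py w4; python3 - <<'E'
from h import *
S=bot.camera_model("scene");D=bot.camera_model("side")
print("mug", ray(S,(424,300),0), "mug top", ray(S,(428,262),85), ray(D,(194,232),85))
print("red",ray(S,(454,235),30),ray(D,(191,313),30),"can top",ray(S,(332,293),110))
E
```

```text
20.25 [496.4 188.1 313.6] [ 3.141e+00 -1.000e-03  2.844e+00] [419. 211. 473.] [ 0.28 -0.09 -0.95]
mug [758.49058804 172.86898657   0.        ] mug top [750.90186358 172.23867439  85.        ] [732.41736032 179.76291984  85.        ]
red [673.15971213 273.16369475  30.        ] [664.94219205 273.04827325  30.        ] can top [769.62840136   6.93753718 110.        ]
```

View pics/w4.png

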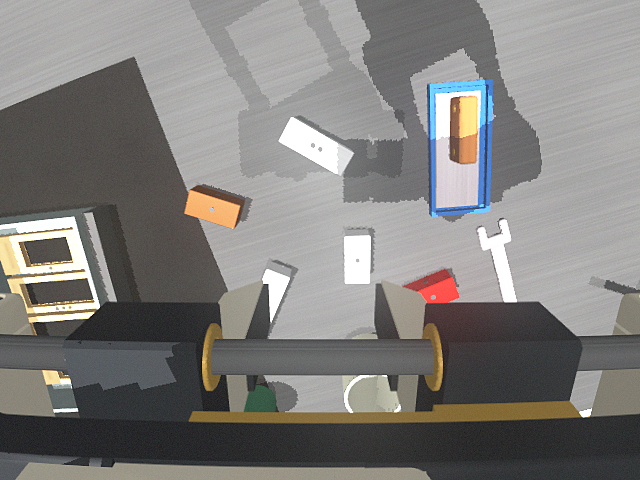

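```bash
cat > fit.py <<'E'
import sys,pickle
from h import *
def top(n,p,L,a):
    m=pickle.load(open(f"pics/{n}.pkl","rb")); h=cv2.cvtColor(cv2.imread(f"pics/{n}.png"),cv2.COLOR_BGR2HSV)
    k=comp((h[...,2]>225)&(h[...,1]<40),p); k=cv2.morphologyEx(k,cv2.MORPH_CLOSE,np.ones((25,25),np.uint8))
    M=cv2.moments(k,True); g=ray(m,(M["m10"]/M["m00"]/4,M["m01"]/M["m00"]/4),30)
    r,f=fitbox([(m,k)],(*g[:2],a),(L,30,30,30)); print(L,"area",k.sum()/16,"g",g[:2].round(1),"fit",r.round(3),"cost",round(f,3)); return r
if __name__=="__main__":
    a=sys.argv; top(a[1],(int(a[2]),int(a[3])),float(a[4]),float(a[5]))
E
python3 fit.py w4 350 245 60 -.286; python3 fit.py w4 300 135 78 .75
```

```text
60.0 area 1261.0 g [592.8 200.8] fit [ 5.93909e+02  2.00309e+02 -2.65000e-01] cost 0.036
78.0 area 1998.0 g [453.3 192.8] fit [454.103 193.303   0.753] cost 0.03
```

>>> carry_out(
  plan=[
    {"tx": 30,"ty": 4,"tz": -20,"rx": 0,"ry": 0,"rz": 0.033},
    {"tx": 35,"ty": 4.4,"tz": -30,"rx": 0,"ry": 0,"rz": 0},
    {"tx": 32,"ty": 4,"tz": -30,"rx": 0,"ry": 0,"rz": 0},
    {"tx": 0,"ty": 0,"tz": -40,"rx": 0,"ry": 0,"rz": 0},
    {"tx": 0,"ty": 0,"tz": -40,"rx": 0,"ry": 0,"rz": 0},
    {"tx": 0,"ty": 0,"tz": -40,"rx": 0,"ry": 0,"rz": 0},
    {"tx": 0,"ty": 0,"tz": -40,"rx": 0,"ry": 0,"rz": 0},
    {"tx": 0,"ty": 0,"tz": 0,"rx": 0,"ry": 0,"rz": 0},
    {"tx": 0,"ty": 0,"tz": 0,"rx": 0,"ry": 0,"rz": 0},
    {"tx": 0,"ty": 0,"tz": 0,"rx": 0,"ry": 0,"rz": 0},
    {"tx": 0,"ty": 0,"tz": 0,"rx": 0,"ry": 0,"rz": 0},
    {"tx": 0,"ty": 0,"tz": 0,"rx": 0,"ry": 0,"rz": 0},
  ],
  gripper=0.4,
)

```text
time: 21.5
tool_pos: [594.4, 200.1, 75.9]
tcp_rot: [3.14, 0.003, 2.876]
contact_force: [-0.5, 0.8, 0.3]
grip_width: 55.1
finger_force: 0.0
```

>>> carry_out(
  plan=[
    {"tx": -0.5,"ty": 0.4,"tz": -25,"rx": 0,"ry": 0,"rz": 0},
    {"tx": 0,"ty": 0,"tz": -25,"rx": 0,"ry": 0,"rz": 0},
    {"tx": 0,"ty": 0,"tz": -13,"rx": 0,"ry": 0,"rz": 0},
    {"tx": 0,"ty": 0,"tz": 0,"rx": 0,"ry": 0,"rz": 0},
    {"tx": 0,"ty": 0,"tz": 0,"rx": 0,"ry": 0,"rz": 0},
    {"tx": 0,"ty": 0,"tz": 0,"rx": 0,"ry": 0,"rz": 0},
  ],
)

```text
time: 22.1
tool_pos: [594.0, 200.4, 12.4]
tcp_rot: [3.14, 0.002, 2.876]
contact_force: [-0.6, 0.4, -0.4]
grip_width: 55.2
finger_force: 0.0
```

>>> carry_out(
  plan=[
    {"tx": 0,"ty": 0,"tz": 0,"rx": 0,"ry": 0,"rz": 0},
    {"tx": 0,"ty": 0,"tz": 0,"rx": 0,"ry": 0,"rz": 0},
    {"tx": 0,"ty": 0,"tz": 0,"rx": 0,"ry": 0,"rz": 0},
    {"tx": 0,"ty": 0,"tz": 0,"rx": 0,"ry": 0,"rz": 0},
    {"tx": 0,"ty": 0,"tz": 0,"rx": 0,"ry": 0,"rz": 0},
    {"tx": 0,"ty": 0,"tz": 0,"rx": 0,"ry": 0,"rz": 0},
    {"tx": 0,"ty": 0,"tz": 0,"rx": 0,"ry": 0,"rz": 0},
  ],
  gripper=1,
)

```text
time: 22.8
tool_pos: [593.2, 200.3, 11.3]
tcp_rot: [3.141, 0.0, 2.876]
contact_force: [-1.5, 1.6, 2.4]
grip_width: 29.7
finger_force: 30.0
```

>>> carry_out(
  plan=[
    {"tx": 0,"ty": 0,"tz": 20,"rx": 0,"ry": 0,"rz": 0},
    {"tx": 0,"ty": 0,"tz": 45,"rx": 0,"ry": 0,"rz": 0},
    {"tx": -17,"ty": -34.6,"tz": 30,"rx": 0,"ry": 0,"rz": -0.12},
    {"tx": -17,"ty": -34.6,"tz": 30,"rx": 0,"ry": 0,"rz": -0.12},
    {"tx": -17,"ty": -34.6,"tz": 30,"rx": 0,"ry": 0,"rz": -0.12},
    {"tx": -17,"ty": -34.6,"tz": 30,"rx": 0,"ry": 0,"rz": -0.12},
    {"tx": -17,"ty": -34.6,"tz": 30,"rx": 0,"ry": 0,"rz": -0.12},
    {"tx": -17,"ty": -34.6,"tz": 30,"rx": 0,"ry": 0,"rz": -0.12},
    {"tx": -17,"ty": -34.6,"tz": 30,"rx": 0,"ry": 0,"rz": -0.12},
    {"tx": -17,"ty": -34.6,"tz": 30,"rx": 0,"ry": 0,"rz": -0.12},
    {"tx": -17,"ty": -34.6,"tz": 7,"rx": 0,"ry": 0,"rz": -0.12},
    {"tx": -17,"ty": -34.6,"tz": 7,"rx": 0,"ry": 0,"rz": -0.12},
  ],
)

```text
time: 24.0
tool_pos: [422.1, -147.1, 330.7]
tcp_rot: [3.141, 0.001, 1.671]
contact_force: [0.7, 0.0, -2.1]
grip_width: 29.7
finger_force: 30.0
```

>>> carry_out(
  plan=[
    {"tx": 0,"ty": 0,"tz": 0,"rx": 0,"ry": 0,"rz": -0.1},
    {"tx": 0,"ty": 0,"tz": 0,"rx": 0,"ry": 0,"rz": -0.1},
    {"tx": 0,"ty": 0,"tz": 0,"rx": 0,"ry": 0,"rz": -0.1},
    {"tx": 0,"ty": 0,"tz": 0,"rx": 0,"ry": 0,"rz": 0},
    {"tx": 0,"ty": 0,"tz": 0,"rx": 0,"ry": 0,"rz": 0},
    {"tx": 0,"ty": 0,"tz": 0,"rx": 0,"ry": 0,"rz": 0},
  ],
)

```text
time: 24.6
tool_pos: [422.9, -145.7, 329.8]
tcp_rot: [-3.141, -0.0, 1.378]
contact_force: [-0.5, 0.7, -2.4]
grip_width: 29.6
finger_force: 30.0
```

```bash
python3 w.py w5
```

```text
24.6 [ 422.9 -145.7  329.8] [-3.141 -0.     1.378] [438. -67. 489.] [-0.06 -0.29 -0.95]
```

View pics/w5.png

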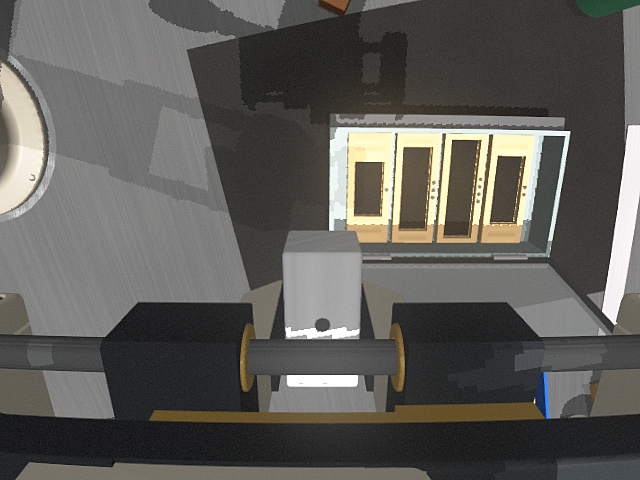

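```bash
python3 - <<'E'
from h import *
import pickle
m=pickle.load(open("pics/w5.pkl","rb")); i=cv2.imread("pics/w5.png"); h=cv2.cvtColor(i,cv2.COLOR_BGR2HSV)
ks=[comp(h[...,2]<90,p) for p in ((370,190),(417,190),(462,190),(508,190))]
print([int(k.sum()/16) for k in ks])
c,s=np.cos(-.196),np.sin(-.196)
for k,x,L in zip(ks,(-84,-28,28,84),(66,102,120,84)):
    for z in (9,17):
        r,f=fitbox([(m,k)],(558+c*x,-183.5+s*x,-.196+np.pi/2),(L,35,z,z))
        d=r[:2]-np.array([558,-183.5]); print(x,z,r.round(3),"case frame",(d@[c,s]).round(1),(d@[-s,c]).round(1),"cost",round(f,3))
E
```

```text
[148082, 148082, 2140, 1501]
-84 9 [ 506.144 -119.511    1.317] case frame -63.3 52.7 cost 0.989
-84 17 [ 5.24537e+02 -1.07870e+02 -2.01000e-01] case frame -47.6 67.7 cost 0.988
-28 9 [ 539.252 -143.999    0.911] case frame -26.1 35.1 cost 0.984
-28 17 [ 542.651 -145.231    1.394] case frame -22.5 34.5 cost 0.983
28 9 [ 586.228 -191.045    1.347] case frame 29.2 -1.9 cost 0.22
28 17 [ 583.798 -189.862    1.388] case frame 26.5 -1.2 cost 0.245
84 9 [ 641.111 -202.627    1.352] case frame 85.2 -2.6 cost 0.2
84 17 [ 639.445 -201.097    1.365] case frame 83.3 -1.4 cost 0.223
```

```bash
python3 - <<'E'
from h import *
import pickle
m=pickle.load(open("pics/w5.pkl","rb")); i=cv2.imread("pics/w5.png"); v=cv2.cvtColor(i,cv2.COLOR_BGR2HSV)[...,2]
print(list(v[190,345:535])); 
for c in (368,417,461,508): print(c,"rows130-160",list(v[130:166,c]),"rows 210-245",list(v[210:245,c]))
E
```

```text
[np.uint8(234), np.uint8(217), np.uint8(224), np.uint8(254), np.uint8(254), np.uint8(253), np.uint8(253), np.uint8(255), np.uint8(255), np.uint8(216), np.uint8(62), np.uint8(87), np.uint8(91), np.uint8(91), np.uint8(88), np.uint8(91), np.uint8(90), np.uint8(92), np.uint8(88), np.uint8(95), np.uint8(95), np.uint8(95), np.uint8(101), np.uint8(92), np.uint8(96), np.uint8(93), np.uint8(94), np.uint8(101), np.uint8(89), np.uint8(100), np.uint8(98), np.uint8(101), np.uint8(101), np.uint8(92), np.uint8(97), np.uint8(84), np.uint8(219), np.uint8(151), np.uint8(255), np.uint8(255), np.uint8(184), np.uint8(148), np.uint8(160), np.uint8(254), np.uint8(255), np.uint8(250), np.uint8(237), np.uint8(156), np.uint8(98), np.uint8(204), np.uint8(255), np.uint8(255), np.uint8(254), np.uint8(255), np.uint8(255), np.uint8(255), np.uint8(142), np.uint8(84), np.uint8(89), np.uint8(91), np.uint8(98), np.uint8(98), np.uint8(98), np.uint8(96), np.uint8(97), np.uint8(93), np.uint8(94), np.uint8(95), np.uint8(98), np.uint8(95), np.uint8(96), np.uint8(97), np.uint8(99), np.uint8(95), np.uint8(92), np.uint8(94), 
[... 5211 characters left out ...]
255), np.uint8(255), np.uint8(255), np.uint8(123), np.uint8(56), np.uint8(72), np.uint8(77), np.uint8(70), np.uint8(77), np.uint8(75), np.uint8(70), np.uint8(75), np.uint8(76)] rows 210-245 [np.uint8(69), np.uint8(78), np.uint8(78), np.uint8(77), np.uint8(75), np.uint8(79), np.uint8(79), np.uint8(75), np.uint8(74), np.uint8(79), np.uint8(67), np.uint8(63), np.uint8(220), np.uint8(98), np.uint8(152), np.uint8(204), np.uint8(203), np.uint8(214), np.uint8(212), np.uint8(212), np.uint8(218), np.uint8(211), np.uint8(206), np.uint8(200), np.uint8(195), np.uint8(194), np.uint8(203), np.uint8(215), np.uint8(219), np.uint8(218), np.uint8(220), np.uint8(228), np.uint8(196), np.uint8(97), np.uint8(84)]
```

```bash
python3 - <<'E'
from h import *
import pickle
m=pickle.load(open("pics/w5.pkl","rb")); c,s=np.cos(-.196),np.sin(-.196); O=np.array([558,-183.5])
f=lambda p,z:(lambda d:np.array([d@[c,s],d@[-s,c]]))(ray(m,p,z)[:2]-O)
for l,rf,rt,cx,u,lf,lt in ((354.5,380.7,382.8,368,161.6,213.7,216),(401,426.5,429.5,417,146.8,227.8,230.8),(447.5,472.2,475,461,139.5,234.8,238),(491.2,514.5,517.6,508,156,221.7,224.3)):
    print("x:",f((l,190),17)[0].round(1),f((rf,190),9)[0].round(1),f((rt,190),17)[0].round(1)," y:",f((cx,u),17)[1].round(1),f((cx,lf),9)[1].round(1),f((cx,lt),17)[1].round(1))
E
```

```text
x: -100.9 -68.4 -67.1  y: 32.5 -32.4 -33.2
x: -45.3 -12.4 -10.9  y: 50.0 -50.4 -51.9
x: 10.9 44.1 44.5  y: 58.9 -59.4 -61.1
x: 64.5 97.4 97.3  y: 40.7 -42.0 -43.2
```

```bash
python3 - <<'E'
from h import *
import pickle
m=pickle.load(open("pics/w5.pkl","rb")); c,s=np.cos(-.196),np.sin(-.196); O=np.array([558,-183.5])
f=lambda p,z:(lambda d:np.array([d@[c,s],d@[-s,c]]))(ray(m,p,z)[:2]-O)
v=cv2.cvtColor(cv2.imread("pics/w5.png"),cv2.COLOR_BGR2HSV)[...,2].astype(int)
for r in (170,190,205):
    d=v[r]<110; e=[(a,b) for a,b in zip(np.flatnonzero(np.diff(d.astype(int))==1),np.flatnonzero(np.diff(d.astype(int))==-1)) if 350<a<530 and b-a>15] if not d[0] else None
    e=[]; st=None
    for x in range(345,540):
        if d[x] and st is None: st=x
        if not d[x] and st is not None:
            if x-st>15: e.append((st,x-1))
            st=None
    print(r,[(a,b,f((a-.5,r),17)[0].round(1),f((b+.5,r),9)[0].round(1)) for a,b in e])
E
```

```text
170 [(356, 381, np.float64(-100.3), np.float64(-68.5)), (403, 427, np.float64(-44.8), np.float64(-13.0)), (450, 473, np.float64(11.1), np.float64(43.1)), (496, 519, np.float64(66.8), np.float64(100.3))]
190 [(355, 380, np.float64(-100.9), np.float64(-68.6)), (402, 426, np.float64(-44.7), np.float64(-12.4)), (448, 472, np.float64(10.9), np.float64(44.5)), (494, 516, np.float64(67.3), np.float64(100.0))]
205 [(355, 379, np.float64(-100.4), np.float64(-69.0)), (401, 425, np.float64(-44.8), np.float64(-12.2)), (447, 470, np.float64(11.4), np.float64(44.1)), (492, 514, np.float64(67.1), np.float64(100.1))]
```

>>> carry_out(
  plan=[
    {"tx": 18,"ty": -7.2,"tz": 0,"rx": 0,"ry": 0,"rz": -0.004},
    {"tx": 18,"ty": -7.2,"tz": -20,"rx": 0,"ry": 0,"rz": 0},
    {"tx": 16.2,"ty": -7.2,"tz": -30,"rx": 0,"ry": 0,"rz": 0},
    {"tx": 0,"ty": 0,"tz": -40,"rx": 0,"ry": 0,"rz": 0},
    {"tx": 0,"ty": 0,"tz": -40,"rx": 0,"ry": 0,"rz": 0},
    {"tx": 0,"ty": 0,"tz": -40,"rx": 0,"ry": 0,"rz": 0},
    {"tx": 0,"ty": 0,"tz": -40,"rx": 0,"ry": 0,"rz": 0},
    {"tx": 0,"ty": 0,"tz": -40,"rx": 0,"ry": 0,"rz": 0},
    {"tx": 0,"ty": 0,"tz": 0,"rx": 0,"ry": 0,"rz": 0},
    {"tx": 0,"ty": 0,"tz": 0,"rx": 0,"ry": 0,"rz": 0},
    {"tx": 0,"ty": 0,"tz": 0,"rx": 0,"ry": 0,"rz": 0},
    {"tx": 0,"ty": 0,"tz": 0,"rx": 0,"ry": 0,"rz": 0},
  ],
)

```text
time: 25.85
tool_pos: [476.5, -168.0, 82.1]
tcp_rot: [3.137, 0.001, 1.372]
contact_force: [0.4, -0.0, -0.3]
grip_width: 30.0
finger_force: 30.0
```

```bash
python3 -c "
from plant import bot
o=bot.get_obs();print(o['tool_pos'],o['tcp_rot'],o['grip_width'])"
```

```text
[ 476.5284858  -168.02223562   82.11146994] [3.13746292e+00 1.23077382e-03 1.37207908e+00] 30.030677982666518
```

>>> carry_out(
  plan=[
    {"tx": -0.7,"ty": 0.5,"tz": -25,"rx": 0,"ry": 0,"rz": 0},
    {"tx": 0,"ty": 0,"tz": -18,"rx": 0,"ry": 0,"rz": 0},
    {"tx": 0,"ty": 0,"tz": 0,"rx": 0,"ry": 0,"rz": 0},
    {"tx": 0,"ty": 0,"tz": 0,"rx": 0,"ry": 0,"rz": 0},
    {"tx": 0,"ty": 0,"tz": 0,"rx": 0,"ry": 0,"rz": 0},
    {"tx": 0,"ty": 0,"tz": 0,"rx": 0,"ry": 0,"rz": 0},
  ],
)

```text
time: 26.45
tool_pos: [475.3, -167.3, 38.2]
tcp_rot: [3.139, 0.001, 1.372]
contact_force: [0.4, 0.3, -1.2]
grip_width: 29.4
finger_force: 30.0
```

>>> carry_out(
  plan=[
    {"tx": 0,"ty": 0,"tz": -5,"rx": 0,"ry": 0,"rz": 0},
    {"tx": 0,"ty": 0,"tz": -5,"rx": 0,"ry": 0,"rz": 0},
    {"tx": 0,"ty": 0,"tz": -4,"rx": 0,"ry": 0,"rz": 0},
    {"tx": 0,"ty": 0,"tz": -2,"rx": 0,"ry": 0,"rz": 0},
    {"tx": 0,"ty": 0,"tz": 0,"rx": 0,"ry": 0,"rz": 0},
    {"tx": 0,"ty": 0,"tz": 0,"rx": 0,"ry": 0,"rz": 0},
    {"tx": 0,"ty": 0,"tz": 0,"rx": 0,"ry": 0,"rz": 0},
  ],
)

```text
time: 27.15
tool_pos: [474.6, -166.9, 21.0]
tcp_rot: [3.141, 0.0, 1.372]
contact_force: [0.3, 0.6, -1.5]
grip_width: 29.4
finger_force: 30.0
```

>>> carry_out(
  plan=[
    {"tx": 0,"ty": 0,"tz": 0,"rx": 0,"ry": 0,"rz": 0},
    {"tx": 0,"ty": 0,"tz": 0,"rx": 0,"ry": 0,"rz": 0},
    {"tx": 0,"ty": 0,"tz": 0,"rx": 0,"ry": 0,"rz": 0},
    {"tx": 0,"ty": 0,"tz": 0,"rx": 0,"ry": 0,"rz": 0},
    {"tx": 0,"ty": 0,"tz": 15,"rx": 0,"ry": 0,"rz": 0},
    {"tx": 0,"ty": 0,"tz": 40,"rx": 0,"ry": 0,"rz": 0},
    {"tx": 0,"ty": 0,"tz": 45,"rx": 0,"ry": 0,"rz": 0},
    {"tx": 0,"ty": 20,"tz": 40,"rx": 0,"ry": 0,"rz": -0.06},
    {"tx": 0,"ty": 30,"tz": 40,"rx": 0,"ry": 0,"rz": -0.06},
    {"tx": 0,"ty": 35,"tz": 35,"rx": 0,"ry": 0,"rz": -0.06},
    {"tx": 0,"ty": 35,"tz": 35,"rx": 0,"ry": 0,"rz": -0.06},
    {"tx": 0,"ty": 45,"tz": 10,"rx": 0,"ry": 0,"rz": -0.06},
  ],
  gripper=0.6,
)

```text
time: 28.35
tool_pos: [475.8, -1.4, 285.0]
tcp_rot: [3.135, -0.002, 1.068]
contact_force: [0.9, -0.3, 0.6]
grip_width: 36.4
finger_force: 0.0
```

>>> carry_out(
  plan=[
    {"tx": -4,"ty": 40,"tz": 10,"rx": 0,"ry": 0,"rz": -0.06},
    {"tx": -4,"ty": 40,"tz": 0,"rx": 0,"ry": 0,"rz": -0.06},
    {"tx": -4,"ty": 40,"tz": 0,"rx": 0,"ry": 0,"rz": -0.07},
    {"tx": -4,"ty": 40,"tz": 0,"rx": 0,"ry": 0,"rz": -0.07},
    {"tx": -4,"ty": 35,"tz": 0,"rx": 0,"ry": 0,"rz": -0.06},
    {"tx": 0,"ty": 0,"tz": 0,"rx": 0,"ry": 0,"rz": 0},
    {"tx": 0,"ty": 0,"tz": 0,"rx": 0,"ry": 0,"rz": 0},
    {"tx": 0,"ty": 0,"tz": 0,"rx": 0,"ry": 0,"rz": 0},
  ],
  gripper=0.4,
)

```text
time: 29.15
tool_pos: [454.6, 192.3, 290.9]
tcp_rot: [3.141, 0.0, 0.752]
contact_force: [0.8, 0.5, 0.9]
grip_width: 55.3
finger_force: 0.0
```

```bash
python3 w.py w6; cat > find.py <<'E'
import sys
from fit import *
n=sys.argv[1]; h=cv2.cvtColor(cv2.imread(f"pics/{n}.png"),cv2.COLOR_BGR2HSV); m=pickle.load(open(f"pics/{n}.pkl","rb"))
k=((h[...,2]>225)&(h[...,1]<40)).astype(np.uint8); N,l,st,ce=cv2.connectedComponentsWithStats(k)
for j in range(1,N):
    if 700<st[j,4]<8000:
        p=np.argwhere(l==j)[:,::-1]; W=np.array([ray(m,tuple(q),30)[:2] for q in cv2.convexHull(p.astype(np.int32)).reshape(-1,2).tolist()],np.float32)
        (c,s,a)=cv2.minAreaRect(W); print(j,p[len(p)//2],st[j,4],np.round(c,1),np.round(s,1),round(a,1))
E
python3 find.py w6
```

```text
29.15 [454.6 192.3 290.9] [3.141 0.    0.752] [513. 247. 450.] [-0.22 -0.2  -0.95]
1 [298  28] 3199 [507.7 341.7] [ 48.  124.5] 76.8
22 [567 150] 2997 [625.3  69.2] [ 30.8 114.6] 50.3
23 [313 187] 2077 [453.9 193.7] [77.4 30.1] 43.5
24 [587 302] 822 [ 591.4 -164.4] [59.1 95.8] 78.6
```

```bash
python3 fit.py w6 300 187 78 .755; python3 fit.py w6 567 150 114 -.693
```

```text
78.0 area 300101.0 g [408.1 153.4] fit [517.396 304.027  -0.588] cost 0.991
114.0 area 3062.0 g [624.9  69.2] fit [625.419  68.682  -0.692] cost 0.024
```

>>> carry_out(
  plan=[
    {"tx": -0.2,"ty": 1,"tz": -30,"rx": 0,"ry": 0,"rz": 0.004},
    {"tx": 0,"ty": 0,"tz": -45,"rx": 0,"ry": 0,"rz": 0},
    {"tx": 0,"ty": 0,"tz": -45,"rx": 0,"ry": 0,"rz": 0},
    {"tx": 0,"ty": 0,"tz": -45,"rx": 0,"ry": 0,"rz": 0},
    {"tx": 0,"ty": 0,"tz": -45,"rx": 0,"ry": 0,"rz": 0},
    {"tx": 0,"ty": 0,"tz": 0,"rx": 0,"ry": 0,"rz": 0},
    {"tx": 0,"ty": 0,"tz": 0,"rx": 0,"ry": 0,"rz": 0},
    {"tx": 0,"ty": 0,"tz": 0,"rx": 0,"ry": 0,"rz": 0},
  ],
)

```text
time: 30.0
tool_pos: [456.2, 194.2, 83.4]
tcp_rot: [3.139, -0.004, 0.755]
contact_force: [-0.0, -0.4, 0.2]
grip_width: 54.6
finger_force: 0.0
```

>>> carry_out(
  plan=[
    {"tx": -0.4,"ty": 0,"tz": -30,"rx": 0,"ry": 0,"rz": 0},
    {"tx": 0,"ty": 0,"tz": -25,"rx": 0,"ry": 0,"rz": 0},
    {"tx": 0,"ty": 0,"tz": -12,"rx": 0,"ry": 0,"rz": 0},
    {"tx": 0,"ty": 0,"tz": 0,"rx": 0,"ry": 0,"rz": 0},
    {"tx": 0,"ty": 0,"tz": 0,"rx": 0,"ry": 0,"rz": 0},
    {"tx": 0,"ty": 0,"tz": 0,"rx": 0,"ry": 0,"rz": 0},
    {"tx": 0,"ty": 0,"tz": 0,"rx": 0,"ry": 0,"rz": 0},
  ],
)

```text
time: 30.7
tool_pos: [454.7, 194.3, 15.1]
tcp_rot: [3.14, -0.002, 0.756]
contact_force: [1.1, 0.2, -0.1]
grip_width: 55.1
finger_force: 0.0
```

>>> carry_out(
  plan=[
    {"tx": 0,"ty": -0.6,"tz": -2.8,"rx": 0,"ry": 0,"rz": 0},
    {"tx": 0,"ty": 0,"tz": 0,"rx": 0,"ry": 0,"rz": 0},
  ],
)

```text
time: 30.9
tool_pos: [453.9, 193.5, 11.2]
tcp_rot: [3.141, 0.0, 0.756]
contact_force: [-0.3, 0.2, -0.6]
grip_width: 55.0
finger_force: 0.0
```

>>> carry_out(
  plan=[
    {"tx": 0,"ty": 0,"tz": 0,"rx": 0,"ry": 0,"rz": 0},
    {"tx": 0,"ty": 0,"tz": 0,"rx": 0,"ry": 0,"rz": 0},
    {"tx": 0,"ty": 0,"tz": 0,"rx": 0,"ry": 0,"rz": 0},
    {"tx": 0,"ty": 0,"tz": 0,"rx": 0,"ry": 0,"rz": 0},
    {"tx": 0,"ty": 0,"tz": 0,"rx": 0,"ry": 0,"rz": 0},
    {"tx": 0,"ty": 0,"tz": 0,"rx": 0,"ry": 0,"rz": 0},
    {"tx": 0,"ty": 0,"tz": 0,"rx": 0,"ry": 0,"rz": 0},
  ],
  gripper=1,
)

```text
time: 31.6
tool_pos: [453.9, 193.5, 11.2]
tcp_rot: [3.142, 0.0, 0.756]
contact_force: [-0.3, 0.4, -0.7]
grip_width: 29.7
finger_force: 30.0
```

>>> carry_out(
  plan=[
    {"tx": 0,"ty": 0,"tz": 15,"rx": 0,"ry": 0,"rz": 0},
    {"tx": 0,"ty": 0,"tz": 45,"rx": 0,"ry": 0,"rz": 0},
    {"tx": 18.6,"ty": -39.4,"tz": 23,"rx": 0,"ry": 0,"rz": 0.062},
    {"tx": 18.6,"ty": -39.4,"tz": 23,"rx": 0,"ry": 0,"rz": 0.062},
    {"tx": 18.6,"ty": -39.4,"tz": 23,"rx": 0,"ry": 0,"rz": 0.062},
    {"tx": 18.6,"ty": -39.4,"tz": 23,"rx": 0,"ry": 0,"rz": 0.062},
    {"tx": 18.6,"ty": -39.4,"tz": 23,"rx": 0,"ry": 0,"rz": 0.062},
    {"tx": 18.6,"ty": -39.4,"tz": 23,"rx": 0,"ry": 0,"rz": 0.062},
    {"tx": 18.6,"ty": -39.4,"tz": 0,"rx": 0,"ry": 0,"rz": 0.062},
    {"tx": 18.6,"ty": -39.4,"tz": 0,"rx": 0,"ry": 0,"rz": 0.062},
    {"tx": 18.6,"ty": -39.4,"tz": 0,"rx": 0,"ry": 0,"rz": 0.062},
    {"tx": 18.6,"ty": -39.2,"tz": 0,"rx": 0,"ry": 0,"rz": 0.059},
  ],
)

```text
time: 32.8
tool_pos: [640.1, -201.9, 208.7]
tcp_rot: [-3.141, -0.0, 1.375]
contact_force: [1.4, -0.2, -1.2]
grip_width: 29.5
finger_force: 30.0
```

>>> carry_out(
  plan=[
    {"tx": 0,"ty": 0,"tz": -40,"rx": 0,"ry": 0,"rz": 0},
    {"tx": 0,"ty": 0,"tz": -40,"rx": 0,"ry": 0,"rz": 0},
    {"tx": 0,"ty": 0,"tz": -40,"rx": 0,"ry": 0,"rz": 0},
    {"tx": 0,"ty": 0,"tz": 0,"rx": 0,"ry": 0,"rz": 0},
    {"tx": 0,"ty": 0,"tz": 0,"rx": 0,"ry": 0,"rz": 0},
    {"tx": 0,"ty": 0,"tz": 0,"rx": 0,"ry": 0,"rz": 0},
    {"tx": 0,"ty": 0,"tz": 0,"rx": 0,"ry": 0,"rz": 0},
  ],
)

```text
time: 33.5
tool_pos: [641.3, -200.8, 92.1]
tcp_rot: [3.137, 0.001, 1.373]
contact_force: [-0.8, 0.7, -1.9]
grip_width: 30.0
finger_force: 30.0
```

>>> carry_out(
  plan=[
    {"tx": -0.6,"ty": 0.3,"tz": -30,"rx": 0,"ry": 0,"rz": 0},
    {"tx": 0,"ty": 0,"tz": -22,"rx": 0,"ry": 0,"rz": 0},
    {"tx": 0,"ty": 0,"tz": 0,"rx": 0,"ry": 0,"rz": 0},
    {"tx": 0,"ty": 0,"tz": 0,"rx": 0,"ry": 0,"rz": 0},
    {"tx": 0,"ty": 0,"tz": 0,"rx": 0,"ry": 0,"rz": 0},
    {"tx": 0,"ty": 0,"tz": 0,"rx": 0,"ry": 0,"rz": 0},
    {"tx": 0,"ty": 0,"tz": 0,"rx": 0,"ry": 0,"rz": 0},
  ],
)

```text
time: 34.2
tool_pos: [639.9, -200.2, 38.4]
tcp_rot: [3.14, 0.0, 1.373]
contact_force: [-1.1, -0.2, -2.3]
grip_width: 29.8
finger_force: 30.0
```

>>> carry_out(
  plan=[
    {"tx": 0,"ty": 0,"tz": -5,"rx": 0,"ry": 0,"rz": 0},
    {"tx": 0,"ty": 0,"tz": -5,"rx": 0,"ry": 0,"rz": 0},
    {"tx": 0,"ty": 0,"tz": -4,"rx": 0,"ry": 0,"rz": 0},
    {"tx": 0,"ty": 0,"tz": -2.3,"rx": 0,"ry": 0,"rz": 0},
    {"tx": 0,"ty": 0,"tz": 0,"rx": 0,"ry": 0,"rz": 0},
    {"tx": 0,"ty": 0,"tz": 0,"rx": 0,"ry": 0,"rz": 0},
    {"tx": 0,"ty": 0,"tz": 0,"rx": 0,"ry": 0,"rz": 0},
  ],
)

```text
time: 34.9
tool_pos: [639.4, -200.0, 20.8]
tcp_rot: [3.141, 0.0, 1.373]
contact_force: [0.5, -0.6, -1.0]
grip_width: 30.0
finger_force: 30.0
```

>>> carry_out(
  plan=[
    {"tx": 0,"ty": 0,"tz": 0,"rx": 0,"ry": 0,"rz": 0},
    {"tx": 0,"ty": 0,"tz": 0,"rx": 0,"ry": 0,"rz": 0},
    {"tx": 0,"ty": 0,"tz": 0,"rx": 0,"ry": 0,"rz": 0},
    {"tx": 0,"ty": 0,"tz": 0,"rx": 0,"ry": 0,"rz": 0},
    {"tx": 0,"ty": 0,"tz": 15,"rx": 0,"ry": 0,"rz": 0},
    {"tx": 0,"ty": 0,"tz": 40,"rx": 0,"ry": 0,"rz": 0},
    {"tx": 0,"ty": 0,"tz": 45,"rx": 0,"ry": 0,"rz": 0},
    {"tx": -2,"ty": 30,"tz": 38,"rx": 0,"ry": 0,"rz": 0.11},
    {"tx": -2,"ty": 30,"tz": 38,"rx": 0,"ry": 0,"rz": 0.11},
    {"tx": -2,"ty": 30,"tz": 38,"rx": 0,"ry": 0,"rz": 0.11},
    {"tx": -2,"ty": 30,"tz": 38,"rx": 0,"ry": 0,"rz": 0.11},
    {"tx": -2,"ty": 30,"tz": 30,"rx": 0,"ry": 0,"rz": 0.11},
  ],
  gripper=0.6,
)

```text
time: 36.1
tool_pos: [629.1, -48.8, 307.1]
tcp_rot: [3.138, 0.002, 1.927]
contact_force: [0.1, 0.2, -0.1]
grip_width: 36.7
finger_force: 0.0
```

>>> carry_out(
  plan=[
    {"tx": -2,"ty": 40,"tz": 0,"rx": 0,"ry": 0,"rz": 0.13},
    {"tx": -2,"ty": 40,"tz": 0,"rx": 0,"ry": 0,"rz": 0.13},
    {"tx": 0,"ty": 39,"tz": 0,"rx": 0,"ry": 0,"rz": 0.13},
    {"tx": 0,"ty": 0,"tz": 0,"rx": 0,"ry": 0,"rz": 0.13},
    {"tx": 0,"ty": 0,"tz": 0,"rx": 0,"ry": 0,"rz": 0},
    {"tx": 0,"ty": 0,"tz": 0,"rx": 0,"ry": 0,"rz": 0},
    {"tx": 0,"ty": 0,"tz": 0,"rx": 0,"ry": 0,"rz": 0},
  ],
  gripper=0.4,
)

```text
time: 36.8
tool_pos: [625.3, 68.1, 303.3]
tcp_rot: [3.141, 0.0, 2.439]
contact_force: [-0.4, 0.1, 0.8]
grip_width: 55.1
finger_force: 0.0
```

```bash
python3 w.py w7; python3 find.py w7
```

```text
36.8 [625.3  68.1 303.3] [3.141 0.    2.439] [563. 119. 462.] [ 0.23 -0.19 -0.95]
1 [571  51] 2214 [690.8 360.7] [165.7  28.6] 4.7
2 [322 194] 2204 [625.1  69.2] [ 29.5 113.6] 50.3
3 [ 70 199] 2467 [ 522.3 -181.5] [132.5 200.8] 78.7
8 [480 205] 1696 [774.2 189.7] [97.3 81.2] 59.2
15 [ 57 222] 1280 [ 472.3 -174.4] [61.4 30.9] 78.8
37 [599 274] 794 [922.4 255. ] [ 12.1 119.9] 0.3
45 [599 284] 779 [939.6 253.2] [108.3  16.9] 89.8
107 [270 401] 758 [ 798.2 -176.9] [80.9 26. ] 82.9
```

>>> carry_out(
  plan=[
    {"tx": 0,"ty": 1,"tz": -30,"rx": 0,"ry": 0,"rz": 0.01},
    {"tx": 0,"ty": 0,"tz": -45,"rx": 0,"ry": 0,"rz": 0},
    {"tx": 0,"ty": 0,"tz": -45,"rx": 0,"ry": 0,"rz": 0},
    {"tx": 0,"ty": 0,"tz": -45,"rx": 0,"ry": 0,"rz": 0},
    {"tx": 0,"ty": 0,"tz": -45,"rx": 0,"ry": 0,"rz": 0},
    {"tx": 0,"ty": 0,"tz": -30,"rx": 0,"ry": 0,"rz": 0},
    {"tx": 0,"ty": 0,"tz": 0,"rx": 0,"ry": 0,"rz": 0},
    {"tx": 0,"ty": 0,"tz": 0,"rx": 0,"ry": 0,"rz": 0},
    {"tx": 0,"ty": 0,"tz": 0,"rx": 0,"ry": 0,"rz": 0},
    {"tx": 0,"ty": 0,"tz": 0,"rx": 0,"ry": 0,"rz": 0},
  ],
)

```text
time: 37.85
tool_pos: [626.7, 69.9, 65.3]
tcp_rot: [3.139, 0.003, 2.452]
contact_force: [-0.3, -0.6, 0.2]
grip_width: 55.2
finger_force: 0.0
```

>>> carry_out(
  plan=[
    {"tx": -0.5,"ty": 0,"tz": -25,"rx": 0,"ry": 0,"rz": 0},
    {"tx": 0,"ty": 0,"tz": -20,"rx": 0,"ry": 0,"rz": 0},
    {"tx": 0,"ty": 0,"tz": -7,"rx": 0,"ry": 0,"rz": 0},
    {"tx": 0,"ty": 0,"tz": 0,"rx": 0,"ry": 0,"rz": 0},
    {"tx": 0,"ty": 0,"tz": 0,"rx": 0,"ry": 0,"rz": 0},
    {"tx": 0,"ty": 0,"tz": 0,"rx": 0,"ry": 0,"rz": 0},
    {"tx": 0,"ty": 0,"tz": 0,"rx": 0,"ry": 0,"rz": 0},
  ],
)

```text
time: 38.55
tool_pos: [625.5, 70.0, 12.0]
tcp_rot: [3.14, 0.001, 2.453]
contact_force: [0.0, -0.5, -0.2]
grip_width: 55.1
finger_force: 0.0
```

>>> carry_out(
  plan=[
    {"tx": 0,"ty": 0,"tz": 0,"rx": 0,"ry": 0,"rz": 0},
    {"tx": 0,"ty": 0,"tz": 0,"rx": 0,"ry": 0,"rz": 0},
    {"tx": 0,"ty": 0,"tz": 0,"rx": 0,"ry": 0,"rz": 0},
    {"tx": 0,"ty": 0,"tz": 0,"rx": 0,"ry": 0,"rz": 0},
    {"tx": 0,"ty": 0,"tz": 0,"rx": 0,"ry": 0,"rz": 0},
    {"tx": 0,"ty": 0,"tz": 0,"rx": 0,"ry": 0,"rz": 0},
    {"tx": 0,"ty": 0,"tz": 0,"rx": 0,"ry": 0,"rz": 0},
  ],
  gripper=1,
)

```text
time: 39.25
tool_pos: [624.9, 70.1, 10.9]
tcp_rot: [3.141, 0.0, 2.453]
contact_force: [1.1, 0.8, 0.3]
grip_width: 29.6
finger_force: 30.0
```

>>> carry_out(
  plan=[
    {"tx": 0,"ty": 0,"tz": 15,"rx": 0,"ry": 0,"rz": 0},
    {"tx": 0,"ty": 0,"tz": 45,"rx": 0,"ry": 0,"rz": 0},
    {"tx": -4,"ty": -26,"tz": 30,"rx": 0,"ry": 0,"rz": -0.108},
    {"tx": -4,"ty": -26,"tz": 30,"rx": 0,"ry": 0,"rz": -0.108},
    {"tx": -4,"ty": -26,"tz": 30,"rx": 0,"ry": 0,"rz": -0.108},
    {"tx": -4,"ty": -26,"tz": 30,"rx": 0,"ry": 0,"rz": -0.108},
    {"tx": -4,"ty": -26,"tz": 10,"rx": 0,"ry": 0,"rz": -0.108},
    {"tx": -4,"ty": -26,"tz": 0,"rx": 0,"ry": 0,"rz": -0.108},
    {"tx": -4,"ty": -26,"tz": 0,"rx": 0,"ry": 0,"rz": -0.108},
    {"tx": -4,"ty": -26,"tz": 0,"rx": 0,"ry": 0,"rz": -0.108},
    {"tx": -4,"ty": -26,"tz": 0,"rx": 0,"ry": 0,"rz": -0.108},
    {"tx": -4,"ty": -25,"tz": 0,"rx": 0,"ry": 0,"rz": -0.108},
  ],
)

```text
time: 40.45
tool_pos: [584.0, -190.0, 201.4]
tcp_rot: [-3.141, 0.0, 1.368]
contact_force: [0.4, -0.4, -3.4]
grip_width: 29.8
finger_force: 30.0
```

>>> carry_out(
  plan=[
    {"tx": 0,"ty": 0,"tz": -40,"rx": 0,"ry": 0,"rz": 0},
    {"tx": 0,"ty": 0,"tz": -40,"rx": 0,"ry": 0,"rz": 0},
    {"tx": 0,"ty": 0,"tz": -30,"rx": 0,"ry": 0,"rz": 0},
    {"tx": 0,"ty": 0,"tz": 0,"rx": 0,"ry": 0,"rz": 0},
    {"tx": 0,"ty": 0,"tz": 0,"rx": 0,"ry": 0,"rz": 0},
    {"tx": 0,"ty": 0,"tz": 0,"rx": 0,"ry": 0,"rz": 0},
    {"tx": 0,"ty": 0,"tz": 0,"rx": 0,"ry": 0,"rz": 0},
  ],
)

```text
time: 41.15
tool_pos: [586.0, -189.4, 93.2]
tcp_rot: [3.138, 0.001, 1.373]
contact_force: [0.1, -0.7, -2.6]
grip_width: 29.5
finger_force: 30.0
```

>>> carry_out(
  plan=[
    {"tx": 0.4,"ty": 0.7,"tz": -30,"rx": 0,"ry": 0,"rz": 0},
    {"tx": 0,"ty": 0,"tz": -23,"rx": 0,"ry": 0,"rz": 0},
    {"tx": 0,"ty": 0,"tz": 0,"rx": 0,"ry": 0,"rz": 0},
    {"tx": 0,"ty": 0,"tz": 0,"rx": 0,"ry": 0,"rz": 0},
    {"tx": 0,"ty": 0,"tz": 0,"rx": 0,"ry": 0,"rz": 0},
    {"tx": 0,"ty": 0,"tz": 0,"rx": 0,"ry": 0,"rz": 0},
    {"tx": 0,"ty": 0,"tz": 0,"rx": 0,"ry": 0,"rz": 0},
  ],
)

```text
time: 41.85
tool_pos: [585.8, -188.6, 39.0]
tcp_rot: [3.14, 0.0, 1.373]
contact_force: [-0.1, -0.0, -3.5]
grip_width: 29.7
finger_force: 30.0
```

>>> carry_out(
  plan=[
    {"tx": 0,"ty": 0,"tz": -5,"rx": 0,"ry": 0,"rz": 0},
    {"tx": 0,"ty": 0,"tz": -5,"rx": 0,"ry": 0,"rz": 0},
    {"tx": 0,"ty": 0,"tz": -4,"rx": 0,"ry": 0,"rz": 0},
    {"tx": 0,"ty": 0,"tz": -3.2,"rx": 0,"ry": 0,"rz": 0},
    {"tx": 0,"ty": 0,"tz": 0,"rx": 0,"ry": 0,"rz": 0},
    {"tx": 0,"ty": 0,"tz": 0,"rx": 0,"ry": 0,"rz": 0},
    {"tx": 0,"ty": 0,"tz": 0,"rx": 0,"ry": 0,"rz": 0},
  ],
)

```text
time: 42.55
tool_pos: [585.2, -188.3, 20.6]
tcp_rot: [3.141, -0.0, 1.373]
contact_force: [-0.6, 0.7, -2.7]
grip_width: 29.8
finger_force: 30.0
```

>>> carry_out(
  plan=[
    {"tx": 0,"ty": 0,"tz": 0,"rx": 0,"ry": 0,"rz": 0},
    {"tx": 0,"ty": 0,"tz": 0,"rx": 0,"ry": 0,"rz": 0},
    {"tx": 0,"ty": 0,"tz": 0,"rx": 0,"ry": 0,"rz": 0},
    {"tx": 0,"ty": 0,"tz": 0,"rx": 0,"ry": 0,"rz": 0},
    {"tx": 0,"ty": 0,"tz": 15,"rx": 0,"ry": 0,"rz": 0},
    {"tx": 0,"ty": 0,"tz": 40,"rx": 0,"ry": 0,"rz": 0},
    {"tx": 0,"ty": 0,"tz": 45,"rx": 0,"ry": 0,"rz": 0},
    {"tx": 0,"ty": 0,"tz": 45,"rx": 0,"ry": 0,"rz": 0},
    {"tx": -25,"ty": 7,"tz": 40,"rx": 0,"ry": 0,"rz": 0},
    {"tx": -25,"ty": 7,"tz": 40,"rx": 0,"ry": 0,"rz": 0},
    {"tx": -25,"ty": 7,"tz": 40,"rx": 0,"ry": 0,"rz": 0},
    {"tx": -25,"ty": 7,"tz": 40,"rx": 0,"ry": 0,"rz": 0},
  ],
  gripper=0.6,
)

```text
time: 43.75
tool_pos: [483.8, -159.7, 328.6]
tcp_rot: [3.14, 0.0, 1.373]
contact_force: [1.3, 0.1, 0.1]
grip_width: 36.6
finger_force: 0.0
```

>>> carry_out(
  plan=[
    {"tx": -31,"ty": 7,"tz": 5,"rx": 0,"ry": 0,"rz": 0},
    {"tx": -31,"ty": 7,"tz": 0,"rx": 0,"ry": 0,"rz": 0},
    {"tx": 0,"ty": 0,"tz": 0,"rx": 0,"ry": 0,"rz": 0},
    {"tx": 0,"ty": 0,"tz": 0,"rx": 0,"ry": 0,"rz": 0},
    {"tx": 0,"ty": 0,"tz": 0,"rx": 0,"ry": 0,"rz": 0},
  ],
  gripper=1,
)

```text
time: 44.25
tool_pos: [423.9, -146.5, 331.1]
tcp_rot: [3.141, 0.0, 1.373]
contact_force: [-0.5, -0.3, 0.1]
grip_width: 2.4
finger_force: 0.0
```

```bash
python3 w.py w8; python3 - <<'E'
from h import *
import pickle
m=pickle.load(open("pics/w8.pkl","rb")); h=cv2.cvtColor(cv2.imread("pics/w8.png"),cv2.COLOR_BGR2HSV)
k=((h[...,2]>200)&(h[...,1]<25)).astype(np.uint8); N,l,st,ce=cv2.connectedComponentsWithStats(k)
O=np.array([557.5,-183.8]);c,s=np.cos(-.198),np.sin(-.198)
for j in range(1,N):
    if st[j,4]>500:
        p=np.argwhere(l==j)[:,::-1]; W=np.array([ray(m,tuple(q),39)[:2] for q in cv2.convexHull(p.astype(np.int32)).reshape(-1,2).tolist()],np.float32)
        (C,S,a)=cv2.minAreaRect(W); d=np.array(C)-O; print(st[j,:5],"case",(d@[c,s]).round(1),(d@[-s,c]).round(1),np.round(S,1),round(a,1))
E
```

```text
44.25 [ 423.9 -146.5  331.1] [3.141 0.    1.373] [439. -68. 490.] [-0.06 -0.29 -0.95]
[ 601  123   39  201 3560] case 230.6 -46.9 [258.8  26. ] 83.1
[ 328  127  240  114 5587] case 3.7 7.8 [129.8 269.6] 79.0
[ 450  142   36   98 2405] case 28.8 -0.3 [113.4  31. ] 78.1
[ 14 147  28  32 557] case -479.0 35.7 [39.7 28.4] 56.1
[ 356  167   28   51 1332] case -84.2 -0.8 [58.1 30.3] 78.6
```

```bash
python3 - <<'E'
from h import *
import pickle
m=pickle.load(open("pics/w8.pkl","rb")); h=cv2.cvtColor(cv2.imread("pics/w8.png"),cv2.COLOR_BGR2HSV)
O=np.array([557.5,-183.8]);c,s=np.cos(-.198),np.sin(-.198)
k=((h[...,2]>200)&(h[...,1]<25)).astype(np.uint8); k[:, :485]=0;k[:,535:]=0;k=cv2.morphologyEx(k,cv2.MORPH_OPEN,np.ones((7,7),np.uint8)); N,l,st,ce=cv2.connectedComponentsWithStats(k)
for j in range(1,N):
    p=np.argwhere(l==j)[:,::-1]; W=np.array([ray(m,tuple(q),39)[:2] for q in cv2.convexHull(p.astype(np.int32)).reshape(-1,2).tolist()],np.float32)
    (C,S,a)=cv2.minAreaRect(W); d=np.array(C)-O; print(st[j,:5],"case",(d@[c,s]).round(1),(d@[-s,c]).round(1),np.round(S,1),round(a,1))
a=cv2.imread("pics/w8.png")[100:270,310:590]
cv2.imwrite("pics/v.png",cv2.resize(a,None,fx=2.8,fy=2.8,interpolation=cv2.INTER_CUBIC))
E
```

```text
[ 498  159   37   66 1972] case 88.3 0.0 [76.9 38.7] 78.9
```

>>> carry_out(
  plan=[
    {"tx": 21,"ty": -36,"tz": 0,"rx": 0,"ry": 0,"rz": 0},
    {"tx": 21,"ty": -36,"tz": 0,"rx": 0,"ry": 0,"rz": 0},
    {"tx": 21,"ty": -36,"tz": 0,"rx": 0,"ry": 0,"rz": 0},
    {"tx": 21,"ty": -36,"tz": 0,"rx": 0,"ry": 0,"rz": 0},
    {"tx": 21,"ty": -36,"tz": 0,"rx": 0,"ry": 0,"rz": 0},
    {"tx": 0,"ty": 0,"tz": 0,"rx": 0,"ry": 0,"rz": 0},
    {"tx": 0,"ty": 0,"tz": -40,"rx": 0,"ry": 0,"rz": 0},
    {"tx": 0,"ty": 0,"tz": -40,"rx": 0,"ry": 0,"rz": 0},
    {"tx": 0,"ty": 0,"tz": -40,"rx": 0,"ry": 0,"rz": 0},
    {"tx": 0,"ty": 0,"tz": -26,"rx": 0,"ry": 0,"rz": 0},
    {"tx": 0,"ty": 0,"tz": 0,"rx": 0,"ry": 0,"rz": 0},
    {"tx": 0,"ty": 0,"tz": 0,"rx": 0,"ry": 0,"rz": 0},
  ],
)

```text
time: 45.5
tool_pos: [528.7, -326.2, 185.0]
tcp_rot: [-3.142, -0.0, 1.373]
contact_force: [0.2, -0.2, 0.4]
grip_width: 0.2
finger_force: 0.0
```

>>> carry_out(
  plan=[
    {"tx": 1.4,"ty": 7,"tz": 0,"rx": 0,"ry": 0,"rz": 0},
    {"tx": 1.4,"ty": 7,"tz": 0,"rx": 0,"ry": 0,"rz": 0},
    {"tx": 1.4,"ty": 7,"tz": 0,"rx": 0,"ry": 0,"rz": 0},
    {"tx": 1.4,"ty": 7,"tz": 0,"rx": 0,"ry": 0,"rz": 0},
    {"tx": 1.4,"ty": 7,"tz": 0,"rx": 0,"ry": 0,"rz": 0},
    {"tx": 1.4,"ty": 7,"tz": 0,"rx": 0,"ry": 0,"rz": 0},
    {"tx": 1.4,"ty": 7,"tz": 0,"rx": 0,"ry": 0,"rz": 0},
    {"tx": 1.4,"ty": 7,"tz": 0,"rx": 0,"ry": 0,"rz": 0},
  ],
)

```text
time: 46.3
tool_pos: [539.6, -269.8, 184.8]
tcp_rot: [3.141, 0.0, 1.373]
contact_force: [0.0, -1.9, 0.6]
grip_width: 0.8
finger_force: 1.1
```

>>> carry_out(
  plan=[
    {"tx": 1.7,"ty": 8.3,"tz": -0.5,"rx": 0,"ry": 0,"rz": 0},
    {"tx": 1.7,"ty": 8.3,"tz": -0.5,"rx": 0,"ry": 0,"rz": 0},
    {"tx": 1.7,"ty": 8.3,"tz": -0.5,"rx": 0,"ry": 0,"rz": 0},
    {"tx": 1.6,"ty": 8,"tz": -2.2,"rx": 0,"ry": 0,"rz": 0},
    {"tx": 1.6,"ty": 8,"tz": -2.2,"rx": 0,"ry": 0,"rz": 0},
    {"tx": 1.6,"ty": 8,"tz": -2.2,"rx": 0,"ry": 0,"rz": 0},
    {"tx": 1.5,"ty": 7.5,"tz": -3.7,"rx": 0,"ry": 0,"rz": 0},
    {"tx": 1.5,"ty": 7.5,"tz": -3.7,"rx": 0,"ry": 0,"rz": 0},
    {"tx": 1.5,"ty": 7.5,"tz": -3.7,"rx": 0,"ry": 0,"rz": 0},
    {"tx": 1.3,"ty": 6.6,"tz": -5.2,"rx": 0,"ry": 0,"rz": 0},
    {"tx": 1.3,"ty": 6.6,"tz": -5.2,"rx": 0,"ry": 0,"rz": 0},
    {"tx": 1.3,"ty": 6.6,"tz": -5.2,"rx": 0,"ry": 0,"rz": 0},
  ],
)

```text
time: 47.5
tool_pos: [557.8, -178.5, 149.4]
tcp_rot: [3.142, -0.0, 1.373]
contact_force: [0.5, -1.0, 1.8]
grip_width: 0.6
finger_force: 0.8
```

>>> carry_out(
  plan=[
    {"tx": 1.1,"ty": 5.5,"tz": -6.3,"rx": 0,"ry": 0,"rz": 0},
    {"tx": 1.1,"ty": 5.5,"tz": -6.3,"rx": 0,"ry": 0,"rz": 0},
    {"tx": 1.1,"ty": 5.5,"tz": -6.3,"rx": 0,"ry": 0,"rz": 0},
    {"tx": 0.8,"ty": 4.2,"tz": -7.3,"rx": 0,"ry": 0,"rz": 0},
    {"tx": 0.8,"ty": 4.2,"tz": -7.3,"rx": 0,"ry": 0,"rz": 0},
    {"tx": 0.8,"ty": 4.2,"tz": -7.3,"rx": 0,"ry": 0,"rz": 0},
    {"tx": 0.5,"ty": 2.7,"tz": -8,"rx": 0,"ry": 0,"rz": 0},
    {"tx": 0.5,"ty": 2.7,"tz": -8,"rx": 0,"ry": 0,"rz": 0},
    {"tx": 0.5,"ty": 2.7,"tz": -8,"rx": 0,"ry": 0,"rz": 0},
    {"tx": 0,"ty": 0,"tz": 0,"rx": 0,"ry": 0,"rz": 0},
    {"tx": 0,"ty": 0,"tz": 0,"rx": 0,"ry": 0,"rz": 0},
  ],
)

```text
time: 48.6
tool_pos: [564.7, -141.8, 84.7]
tcp_rot: [-3.141, -0.0, 1.373]
contact_force: [0.2, 0.9, 0.5]
grip_width: 0.3
finger_force: 0.0
```

>>> carry_out(
  plan=[
    {"tx": 0.3,"ty": 1.5,"tz": -7,"rx": 0,"ry": 0,"rz": 0},
    {"tx": 0.3,"ty": 1.5,"tz": -7,"rx": 0,"ry": 0,"rz": 0},
    {"tx": 0.2,"ty": 1,"tz": -6,"rx": 0,"ry": 0,"rz": 0},
    {"tx": 0,"ty": 0,"tz": -3,"rx": 0,"ry": 0,"rz": 0},
    {"tx": 0,"ty": 0,"tz": -2,"rx": 0,"ry": 0,"rz": 0},
    {"tx": 0,"ty": 0,"tz": 0,"rx": 0,"ry": 0,"rz": 0},
    {"tx": 0,"ty": 0,"tz": 0,"rx": 0,"ry": 0,"rz": 0},
  ],
)

```text
time: 49.3
tool_pos: [565.6, -137.9, 60.0]
tcp_rot: [-3.141, 0.0, 1.373]
contact_force: [0.6, -0.2, 0.1]
grip_width: 0.2
finger_force: 0.0
```

>>> carry_out(
  plan=[
    {"tx": 0,"ty": 0,"tz": -1.5,"rx": 0,"ry": 0,"rz": 0},
    {"tx": 0,"ty": 0,"tz": 0,"rx": 0,"ry": 0,"rz": 0},
    {"tx": 0,"ty": 0,"tz": 0,"rx": 0,"ry": 0,"rz": 0},
  ],
)

```text
time: 49.6
tool_pos: [565.7, -137.9, 58.6]
tcp_rot: [-3.142, 0.0, 1.373]
contact_force: [-0.9, -0.2, 0.2]
grip_width: 0.5
finger_force: 0.0
```

>>> carry_out(
  plan=[
    {"tx": 0,"ty": 0,"tz": -1,"rx": 0,"ry": 0,"rz": 0},
    {"tx": 0,"ty": 0,"tz": 0,"rx": 0,"ry": 0,"rz": 0},
    {"tx": 0,"ty": 0,"tz": 0,"rx": 0,"ry": 0,"rz": 0},
  ],
)

```text
time: 49.9
tool_pos: [565.7, -137.9, 58.2]
tcp_rot: [3.141, 0.0, 1.373]
contact_force: [-2.0, 1.0, 5.3]
grip_width: 0.2
finger_force: 2.7
```

>>> carry_out(
  plan=[
    {"tx": 0,"ty": 0,"tz": -1,"rx": 0,"ry": 0,"rz": 0},
    {"tx": 0,"ty": 0,"tz": 0,"rx": 0,"ry": 0,"rz": 0},
    {"tx": 0,"ty": 0,"tz": 0,"rx": 0,"ry": 0,"rz": 0},
  ],
)

```text
time: 50.2
tool_pos: [565.8, -137.9, 58.1]
tcp_rot: [3.141, 0.0, 1.373]
contact_force: [-4.2, 1.7, 11.9]
grip_width: 0.7
finger_force: 6.0
```

>>> carry_out(
  plan=[
    {"tx": 0,"ty": 0,"tz": 10,"rx": 0,"ry": 0,"rz": 0},
    {"tx": 0,"ty": 10,"tz": 40,"rx": 0,"ry": 0,"rz": 0},
    {"tx": -20,"ty": 20,"tz": 40,"rx": 0,"ry": 0,"rz": 0},
    {"tx": -20,"ty": 20,"tz": 40,"rx": 0,"ry": 0,"rz": 0},
    {"tx": -20,"ty": 20,"tz": 40,"rx": 0,"ry": 0,"rz": 0},
    {"tx": -20,"ty": 20,"tz": 40,"rx": 0,"ry": 0,"rz": 0},
    {"tx": -20,"ty": 20,"tz": 10,"rx": 0,"ry": 0,"rz": 0},
    {"tx": 0,"ty": 0,"tz": 0,"rx": 0,"ry": 0,"rz": 0},
    {"tx": 0,"ty": 0,"tz": 0,"rx": 0,"ry": 0,"rz": 0},
  ],
)

```text
time: 51.1
tool_pos: [465.7, -27.7, 277.0]
tcp_rot: [3.14, 0.0, 1.374]
contact_force: [-0.6, 0.8, 0.5]
grip_width: 0.7
finger_force: 0.0
```

```bash
python3 - <<'E'
from h import *
a=bot.capture("scene")[130:370,100:500,::-1]; b=bot.capture("side")[80:480,180:520,::-1]
cv2.imwrite("pics/fin.png",np.hstack([cv2.resize(a,(440,400)),cv2.resize(b,(340,400))]))
E
```

```text
(no output)
```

View pics/fin.png

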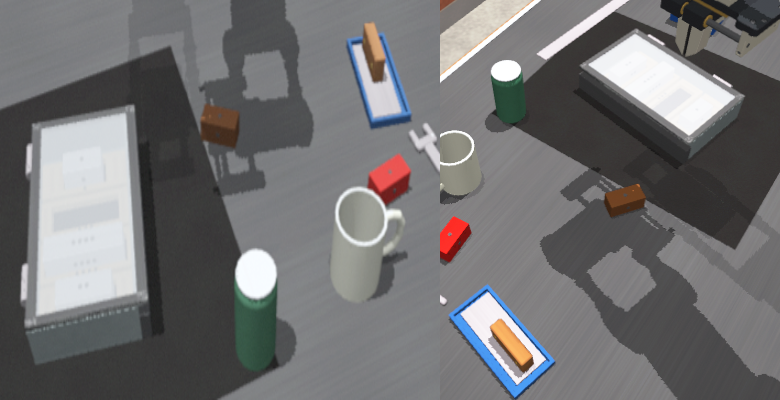

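The final picture shows the lid closed over the blocks at (60–120, 130–290), with only the 96 pocket empty. The blade lies flat in its tray at (378, 75), and the can, mug, wrench and look-alike blocks are where they were.

```bash
python3 -c "
from plant import bot
print(bot.close_job())"
```

```text
the job is handed in; nothing more can be done
None
```

The job is handed in at about 51 s of the 208 s limit: I levered the case open with the blade, put the 60, 78 and 114 mm blocks into their own pockets (no 96 mm block was on the bench), closed the lid fully and laid the blade back flat in its blue tray, leaving the can, mug and wrench alone. The hand-in gave no verdict.

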